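# Wipe the plaster chips off a sloping board with the block

## Robot

A 6-joint arm with a two-finger parallel gripper is mounted at the origin on a cart in front of the work surface, level with it; the furniture and walls round the work are solid. World frame = base frame: x ahead of the robot, y to its left, z up, the work surface at z = 0. Lengths are in mm, angles in rad, forces in N, time in s.
With the tool pointing down it reaches from about 400 to 925 mm from the base axis. Payload 12.5 kg.
Tool frame: the origin (TCP) lies at the very end of the fingers, on their centre line; the grasp point (between the pads) lies 19 mm behind it; z points along the fingers, y is the direction in which the jaws open and shut (so a half turn about z gives the same grasp; the last joint's range is limited). The gripper opens to 95 mm and grips with 3 to 60 N. Pads are 20 mm wide; open, the fingers measure 119 mm over their backs; the gripper's body (75 mm by 180 mm) begins 59 mm behind the grasp point.
Start: joints at [-1.402, 0.491, 1.559, -0, 1.092, -0.106], TCP at [169.62, -601.565, 180.761] pointing down, gripper open.
Joint ranges: [-3.1, 3.1], [-0.84, 2.19], [0.05, 2.79], [-1.13, 4.28], [0.06, 2.93], [-2.69, 2.69]. Speed limits (rad/s): [2.22, 2.22, 2.79, 3.14, 3.14, 3.14].

## Interface

Orientations are given as [roll, pitch, yaw] about the fixed x, y, z axes, in that order (R = Rz(yaw) Ry(pitch) Rx(roll)).
In Python, from cell import env gives the robot as it stands. The module is installed in compiled form; this text tells all that it offers.
- The arm moves only by the tool arm_command, never from a script. Its argument "deltas" is a list that holds one entry, the list of rows, each a list of 5 numbers: the closure, from 0 (fully open) to 1 (shut), then the shift along the world's x, y, z as a fraction of full scale, then the turn about the world's z as a fraction of full scale. In form: [[[grip, dx, dy, dz, twist], ...]]. A call has 1 to 12 rows; each row shifts and turns the pose as measured when the row begins; what a row does not reach is not made up. Full scale, the value 1, is 100 mm for a shift and pi/4 rad for a turn. A row lasts 1/12 s, in which the tool goes at most 41.7 mm and 7.16 degrees, less where a joint would pass 70% of its speed; a pose out of reach is approached as far as the arm can. A call with a number of a shift or a turn outside -1 to 1 is refused whole. A call with a gripper value outside its range is refused whole. The fingers move at their own pace and stop on an object; the grip force is fixed at half the most. Time passes only in rows, so rows that do not move let the fingers close. It gives the time, the measured TCP pose, the force and the opening at its end, in the units of the state.
- env.state(): the state, without advancing time (a new reading comes with each control period).
- env.read_camera(name): name is "side" or "top" or "wrist"; returns a dict with "frame" (480x640x3 uint8, red, green, blue), "fx", "fy", "cx", "cy" (pixels), "R" (3x3) and "t" (3): a world point X has camera coordinates R X + t; the wrist camera has in their place "tool_from_camera" (4x4, takes a point from camera to tool coordinates, whose origin is the TCP and whose axes are the flange's). Camera axes: x right, y down, z forward; pixel columns grow to the right and rows downward; lengths in mm; the calibration is good to about 2 mm. The wrist camera is an equidistant fisheye: a pixel r from the principal point sees the ray r / f radians off the axis. A picture is of the moment at which its call begins: read the wrist's pose just before it. There is no depth.
- env.job_done(): hands the job in, once; it reports no verdict.
The state is a dict: "t": time; "joints": joint angles; "qvel": joint speeds; "tau": joint torques, N m; "eef_pos": TCP position; "tcp_rot": TCP orientation; "ft_force": force on the tool from outside, world axes, zero at the start; "moment": the same for the moment, N m; "opening": opening from 0.0 (shut) to 1.0 (fully open).
Only numpy, scipy, OpenCV 4.12 (cv2) and the standard library are available. Lean on these libraries where they do the work, as an engineer would, in place of code of your own. Each camera call takes 0.05 s, during which the arm holds its last target.

## Task

Take the plaster block from its cork pad and wipe all five loose chips down the sloping board into the trough at its foot: hold the block flat on the board and keep it pressed lightly on the surface from the upper end of the board all the way down, never hard, and push the chips with the block only, not with the fingers. The block is narrower than the board, so it takes more than one pass. Then lay the block flat on its pad again and let go, leaving the other castings where they are.

Things in the scene. Friction and masses are not known exactly. Their poses are not given: they have to be found in the camera images.
- stand: Fixed wooden stand, 290 x 230 mm. On it a smooth wooden board slopes down towards the robot into a trough. Origin on the worktop; x points uphill (away from the robot), y along the trough, z up. Board: 200 mm along the slope, y = -95 to 95 mm, level from side to side, rigid; clamped at an unmeasured 3 to 9 degrees that varies; does not move under work.
- pivot (a point): Middle of the board's pivot line, which runs along y in its top surface: at x = 25 mm, 65 mm above the worktop, at every slope; axes as the stand. From here the top surface reaches 105 mm uphill (+x) and 95 mm downhill. A lip stands 4 mm proud along each side of the board (|y| = 89.5 to 94.5 mm). Posts up to 78 mm high, one pair with black knobs, stand outside the lips.
- trough (a point): Centre of the inner floor of the open aluminium trough under the board's low edge, 4 mm above the worktop; axes as the stand. It is at x = -153 to -53 mm, y = -107 to 107 mm of the stand, with walls 4 mm thick and 34 mm high, lower than the board's low edge (50 to 60 mm).
- pad: Cork pad, 70 x 110 x 4 mm, fixed flat on the worktop: the block's resting place. Origin at the centre of its underside; long side along its y.
- block: The plaster block that block_mid lies in; origin at the centre of its underside, axes as there.
- block_mid (a point): Centre of the loose plaster scraper block, 45 mm (x) by 90 mm (y) by 30 mm (z), about 0.15 to 0.25 kg, lying flat on the pad with its long side along the pad's. Grip it across the 45 mm, by its upper half, so that the fingers stay above the chips. Plaster: hard, does not yield.
- chip1_mid (a point): Centre of a loose flat five-sided plaster chip, about 20 mm across and 6.5 mm thick, lying on the board (about 11 g).
- chip1: The same chip as chip1_mid; origin at the centre of its underside.
- chip2_mid (a point): Centre of a loose flat six-sided plaster chip, about 23 mm across and 6 mm thick, lying on the board (about 11 g).
- chip2: The same chip as chip2_mid; origin at the centre of its underside.
- chip3_mid (a point): Centre of a loose flat five-sided plaster chip, about 21 mm across and 7 mm thick, lying on the board (about 11 g).
- chip3: The same chip as chip3_mid; origin at the centre of its underside.
- chip4_mid (a point): Centre of a loose flat seven-sided plaster chip, about 24 mm across and 6.5 mm thick, lying on the board (about 11 g).
- chip4: The same chip as chip4_mid; origin at the centre of its underside.
- chip5_mid (a point): Centre of a loose flat four-sided plaster chip, about 18 mm across and 6 mm thick, lying on the board (about 11 g).
- chip5: The same chip as chip5_mid; origin at the centre of its underside.
- dome_mid (a point): Bystander: centre of a ridged white dome casting, 101 x 100 x 53 mm, standing beyond the pad.
- cuff_mid (a point): Bystander: centre of a small open cuff casting, 46 x 36 x 15 mm, beyond the stand.
- petal_mid (a point): Bystander: centre of a thin bent petal tile, 55 x 57 x 16 mm, near the front edge of the worktop.

How it is judged:
By the outcome, as a careful person would: the job done as asked, in the order asked, and still so for the second after the job is handed in, with the robot touching nothing.
It also fails if it takes over 72 s, if anything falls off the work surface, if the arm or the gripper's body presses on something with over 40 N, if the wrist force passes 120 N, or if a joint passes its speed limit or range.

## Working session

There is one attempt and no reset: what is moved stays moved. The work goes in short steps, Python scripts to look and compute and a tool call to move; the robot and the scene stay as the last step left them, time stands still between calls to the robot, and variables do not carry over. Pictures are saved under pics/ and viewed, and the job is handed in when it is done.

Besides the shell and the picture viewer there is one more tool, called after ">>>" as name(argument=value, ...) on one line, values as JSON. arm_command: Moves the arm, as the interface text tells. Its arguments: {"type":"object","properties":{"deltas":{"type":"array","items":{"type":"array","items":{"type":"array","items":{"type":"number","minimum":-1,"maximum":1}}}}},"required":["deltas"]}

```bash
mkdir -p pics; cat > h.py <<'E'
import numpy as np,cv2
from cell import env
def snap(n,tag):
    d=env.read_camera(n); cv2.imwrite(f'pics/{n}_{tag}.png',d['frame'][:,:,::-1]); return d
def ray(d,u,v,z):
    R=np.array(d['R']);t=np.array(d['t']);c=-R.T@t
    r=R.T@np.array([(u-d['cx'])/d['fx'],(v-d['cy'])/d['fy'],1]); return c+r*(z-c[2])/r[2]
def proj(d,X):
    p=np.array(d['R'])@np.array(X,float)+np.array(d['t']); return d['fx']*p[0]/p[2]+d['cx'],d['fy']*p[1]/p[2]+d['cy']
E
python3 - <<'E'
from h import *
import pickle
s=env.state();print(s)
for n in('side','top','wrist'):
    d=snap(n,'0');pickle.dump(d,open(f'{n}0.pkl','wb'));print(n,{k:np.round(v,3).tolist() for k,v in d.items() if k!='frame'})
E
```

```text
{'t': 0.0, 'joints': array([-1.40155819e+00,  4.91539805e-01,  1.55947106e+00, -2.69001036e-05,
        1.09164724e+00, -1.05629891e-01]), 'qvel': array([ 0.0012265 ,  0.00038409, -0.000184  , -0.00015104,  0.00259846,
        0.00011191]), 'tau': array([-1.59895280e-03, -6.12655878e+01, -2.58182448e+01,  6.92019006e-02,
        4.82033542e-02, -7.17200328e-05]), 'eef_pos': array([ 169.58726788, -601.26391544,  180.16658542]), 'tcp_rot': array([-3.14053063e+00, -8.86094704e-05,  2.74880399e-01]), 'ft_force': array([-0.54566335, -1.01786071,  0.39198892]), 'moment': array([-0.0163956 ,  0.00533767, -0.03302158]), 'opening': 0.9965101463410386}
side {'fx': 455.913, 'fy': 455.913, 'cx': 312.141, 'cy': 242.594, 'R': [[0.999, 0.045, 0.0], [0.015, -0.32, -0.947], [-0.043, 0.946, -0.321]], 't': [-542.95, 158.538, 691.445]}
top {'fx': 542.747, 'fy': 542.747, 'cx': 325.217, 'cy': 238.115, 'R': [[-0.007, -1.0, 0.023], [-0.997, 0.005, -0.079], [0.079, -0.023, -0.997]], 't': [210.672, 555.374, 1014.08]}
wrist {'fx': 371.648, 'fy': 371.648, 'cx': 319.5, 'cy': 244.812, 'tool_from_camera': [[-0.0, -0.962, -0.271, 76.095], [1.0, -0.0, 0.0, 0.204], [-0.0, -0.271, 0.962, -202.592], [0.0, 0.0, 0.0, 1.0]]}
```

View pics/top_0.png

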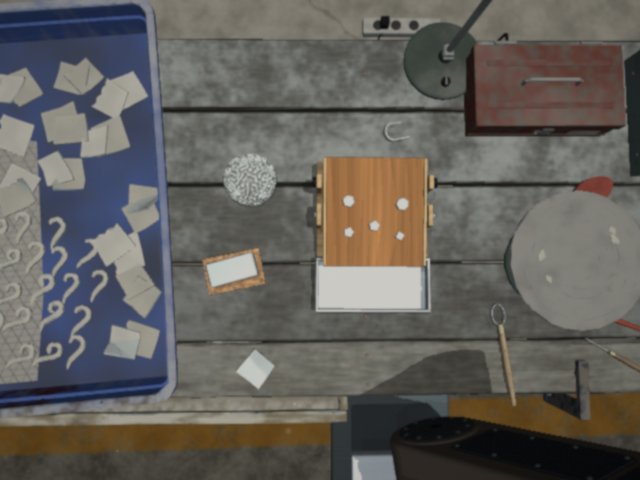

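View pics/side_0.png

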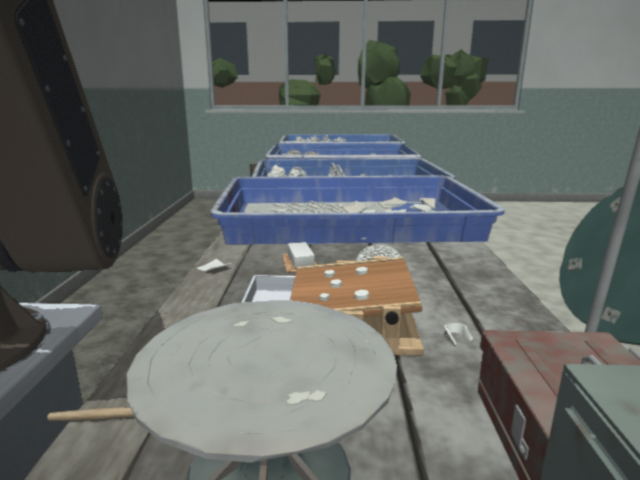

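View pics/wrist_0.png

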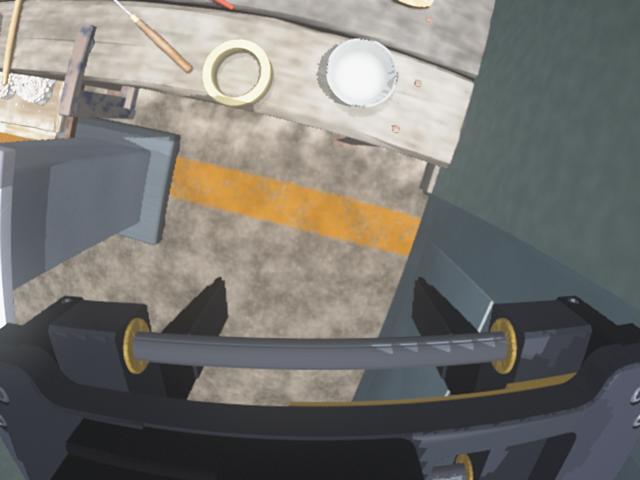

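The top view shows the board at (325–427, 158–266) with the chips on it, the trough at (317–430, 260–311), the pad and block at (234, 271), the dome at (250, 180), the cuff at (397, 131) and the petal at (255, 369). Next I'll measure these.

```bash
python3 - <<'E'
from h import *
import pickle
d=pickle.load(open('top0.pkl','rb'));f=d['frame']
for n,(x0,y0,x1,y1) in dict(pad=(190,235,280,305),stand=(300,140,450,325)).items():
    c=cv2.resize(f[y0:y1,x0:x1],None,fx=4 if n=='stand' else 8,fy=4 if n=='stand' else 8,interpolation=cv2.INTER_CUBIC);cv2.imwrite(f'pics/{n}_crop.png',c[:,:,::-1]); 
hsv=cv2.cvtColor(f,cv2.COLOR_RGB2HSV)
# block: white in pad area
m=np.zeros(f.shape[:2],np.uint8);sub=hsv[240:300,195:272];m[240:300,195:272]=((sub[...,1]<50)&(sub[...,2]>165))*255
cs,_=cv2.findContours(m,0,2);c=max(cs,key=cv2.contourArea);r=cv2.minAreaRect(c);print('block px',r)
b=cv2.boxPoints(r);P=np.array([ray(d,*p,34)[:2] for p in b]);print(P.round(1),P.mean(0),[np.linalg.norm(P[i]-P[i-1]) for i in range(4)],[np.degrees(np.arctan2(*(P[i]-P[i-1])[::-1])) for i in range(4)])
m[:]=0;m[240:300,195:272]=((sub[...,1]>90)&(sub[...,2]>100))*255
cs,_=cv2.findContours(m,0,2);c=np.vstack([k for k in cs if cv2.contourArea(k)>10]);r=cv2.minAreaRect(c);print('pad px',r)
b=cv2.boxPoints(r);P=np.array([ray(d,*p,4)[:2] for p in b]);print(P.round(1),P.mean(0),[np.linalg.norm(P[i]-P[i-1]) for i in range(4)],[np.degrees(np.arctan2(*(P[i]-P[i-1])[::-1])) for i in range(4)])
# chips
sub=hsv[160:262,330:424];m[:]=0;m[160:262,330:424]=((sub[...,1]<80)&(sub[...,2]>150))*255
cs,_=cv2.findContours(m,0,2)
for c in cs:
    M=cv2.moments(c)
    if M['m00']>8: u,v=M['m10']/M['m00'],M['m01']/M['m00'];print('chip',u,v,M['m00'],ray(d,u,v,75).round(1))
# trough inner/outer white
sub=hsv[255:320,305:440];m[:]=0;m[255:320,305:440]=((sub[...,1]<40)&(sub[...,2]>165))*255
cs,_=cv2.findContours(m,0,2);c=max(cs,key=cv2.contourArea);print('trough',cv2.minAreaRect(c),cv2.boundingRect(c))
# camera centre
print(-np.array(d['R']).T@d['t'])
E
```

```text
block px ((231.11318969726562, 269.1074523925781), (23.070903778076172, 46.73062515258789), 74.47589111328125)
[[507.8 430.9]
 [530.7 347.4]
 [489.1 335.8]
 [466.5 419.1]] [498.53521474 383.28955001] [np.float64(42.967564904109985), np.float64(86.54993605713811), np.float64(43.124063972310665), np.float64(86.29479316299238)] [np.float64(15.993580817672333), np.float64(-74.70075509150186), np.float64(-164.34813752599376), np.float64(105.1937841164026)]
pad px ((233.3269500732422, 271.1346435546875), (36.085365295410156, 57.8542594909668), 78.69007110595703)
[[518.7 444.7]
 [539.9 336.3]
 [471.9 322.5]
 [451.1 430.5]] [495.37640397 383.50063028] [np.float64(69.09039716427756), np.float64(110.49858730822731), np.float64(69.36244489037708), np.float64(109.96782994955794)] [np.float64(11.849957966264988), np.float64(-78.9389119572979), np.float64(-168.5918715760891), np.float64(100.9165957105573)]
chip 399.5461847389558 235.39357429718874 41.5 [556.5  74.1  75. ]
chip 348.4521963824289 231.59431524547801 64.5 [563.8 166.6  75. ]
chip 374.2512077294686 225.30676328502415 69.0 [575.  119.7  75. ]
chip 402.53858784893265 203.39244663382593 101.5 [614.8  67.6  75. ]
chip 348.50531914893617 200.38297872340425 94.0 [620.7 165.9  75. ]
trough ((368.9999694824219, 285.9999694824219), (103.99998474121094, 47.99999237060547), -0.0) (317, 262, 105, 49)
[ 474.86814848  231.37037605 1049.83291591]
```

View pics/pad_crop.png

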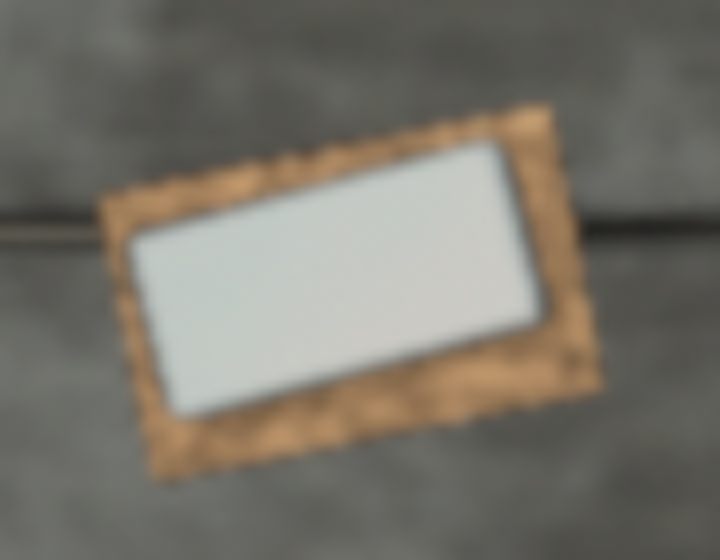

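View pics/stand_crop.png

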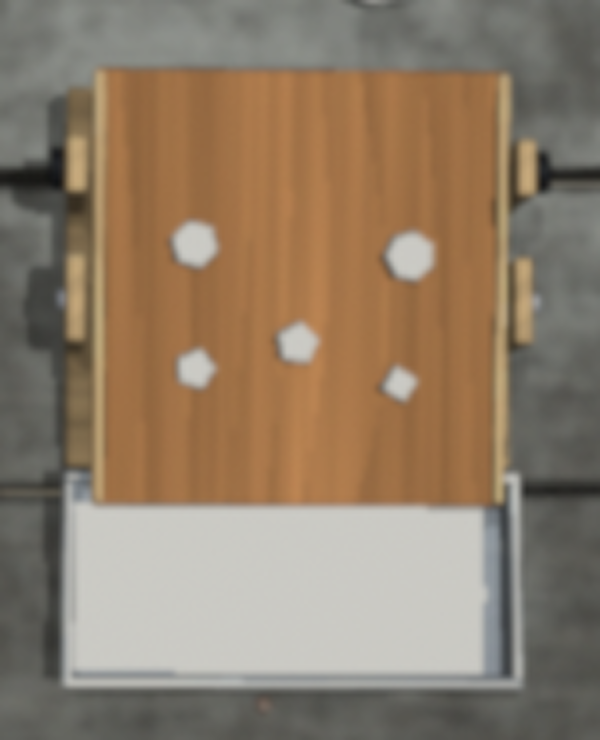

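```bash
python3 - <<'E'
from h import *
import pickle
d=pickle.load(open('top0.pkl','rb'));s=pickle.load(open('side0.pkl','rb'))
f=s['frame'];c=cv2.resize(f[225:365,230:440],None,fx=3.8,fy=3.8,interpolation=cv2.INTER_CUBIC);cv2.imwrite('pics/side_crop.png',c[:,:,::-1])
cc=lambda a,b:(300+a/4-.375,140+b/4-.375)
for th in(3,6,9):
    zl=65-95*np.sin(np.radians(th));zh=65+105*np.sin(np.radians(th))
    P=[ray(d,*cc(*p),z)[:2] for p,z in(((94,503),zl),((505,504),zl),((97,69),zh),((510,73),zh))]
    l=(P[0]+P[1])/2;h=(P[2]+P[3])/2
    print(th,np.round(P,1).tolist(),'len',np.linalg.norm(h-l),200*np.cos(np.radians(th)),'dir',np.degrees(np.arctan2(*(h-l)[::-1])),'pivot',l+(h-l)*.475)
print('side cam',-np.array(s['R']).T@s['t'])
for p in((66,686),(522,687),(64,476),(520,474)): print('trough',ray(d,*cc(*p),36).round(1))
E
```

```text
3 [[503.6, 212.4], [502.0, 24.3], [701.9, 210.0], [699.7, 19.9]] len 198.07613530720846 199.72590695091478 dir -0.9974323308315675 pivot [596.86112403 116.75586463]
6 [[503.7, 212.3], [502.1, 23.3], [700.7, 210.1], [698.5, 21.1]] len 196.65443089054682 198.90437907365467 dir -0.64990367853006 pivot [596.3339282  116.76820518]
9 [[503.9, 212.2], [502.2, 22.3], [699.4, 210.2], [697.2, 22.3]] len 195.24781038189857 197.53766811902756 dir -0.2992761064300964 pivot [595.80962635 116.780478  ]
side cam [ 569.71005887 -578.74396628  372.17103002]
trough [419.6 225.5  36. ]
trough [417.5  13.2  36. ]
trough [517.  225.9  36. ]
trough [516.7  11.9  36. ]
```

View pics/side_crop.png

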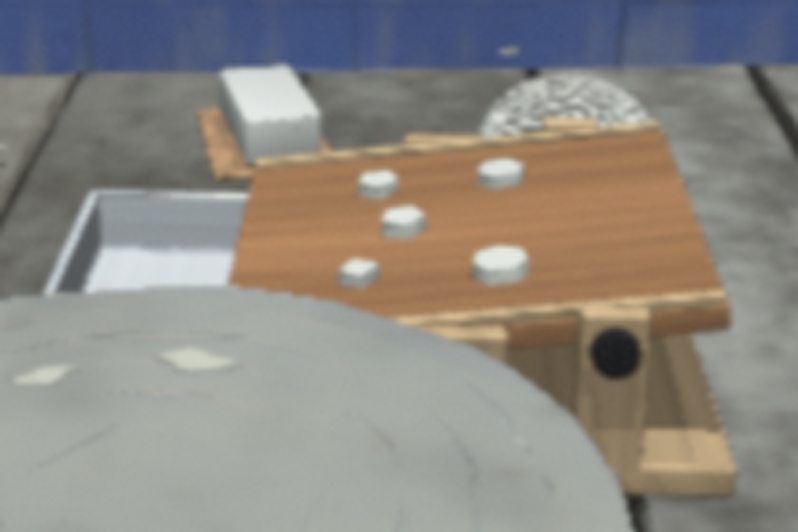

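```bash
python3 - <<'E'
from h import *
import pickle
from scipy.optimize import brentq
s=pickle.load(open('side0.pkl','rb'))
cc=lambda a,b:(230+a/3.8-.37,225+b/3.8-.37)
for nm,(x,y),p in(('lowfar',(503.7,212),(250,163)),('highfar',(700.5,210),(660,127)),('highnear',(698.5,21.5),(727,293))):
    u,v=cc(*p)
    z=brentq(lambda z:proj(s,(x,y,z))[1]-v,-50,200);print(nm,z,'u',u,proj(s,(x,y,z))[0], 'z-4', z-4)
E
```

```text
lowfar 54.33908194585094 u 295.4194736842105 296.0432720293954 z-4 50.33908194585094
highfar 77.4635750599854 u 403.31421052631583 402.97062086343504 z-4 73.4635750599854
highnear 81.30076560746767 u 420.9457894736842 420.4901777390524 z-4 77.30076560746767
```

```bash
python3 - <<'E'
from h import *
import pickle
d=pickle.load(open('top0.pkl','rb'));s=pickle.load(open('side0.pkl','rb'))
# white patch on disc: top (613,236) & side? use rim: left extreme top u=510,v=255 ; far rim in side top v=304 at u=265
for z in(100,150,200,250): print(z,ray(d,510,255,z).round(),ray(d,580,328,z).round(),ray(s,265,304,z).round(),ray(s,397,375,z).round(), 'near tray tool', ray(d,585,365,z).round())
E
```

```text
100 [ 519. -117.  100.] [ 390. -236.  100.] [482. -34. 100.] [ 637. -185.  100.] near tray tool [ 326. -242.  100.]
150 [516. -99. 150.] [ 394. -212.  150.] [ 498. -134.  150.] [ 625. -257.  150.] near tray tool [ 334. -217.  150.]
200 [514. -80. 200.] [ 399. -187.  200.] [ 514. -234.  200.] [ 612. -330.  200.] near tray tool [ 342. -192.  200.]
250 [512. -62. 250.] [ 403. -162.  250.] [ 530. -334.  250.] [ 600. -402.  250.] near tray tool [ 350. -167.  250.]
```

>>> arm_command(deltas=[[[0,0.1,0.1,0.4,0.15],[0,0.1,0.1,0.4,0.15],[0,0.2,0.2,0.3,0.15],[0,0.28,0.28,0,0.15],[0,0.28,0.28,0,0.15],[0,0.28,0.28,0,0.15],[0,0.28,0.28,0,0.15],[0,0.28,0.28,0,0.15],[0,0.28,0.28,0,0.15],[0,0.2,0.35,0,0.15],[0,0.1,0.4,0,0.15],[0,0.1,0.4,0,0.15]]])

```text
t: 1.15
eef_pos: [421.4, -270.4, 290.4]
tcp_rot: [-3.135, 0.002, 1.742]
ft_force: [0.8, 0.0, -0.2]
opening: 1.002
```

>>> arm_command(deltas=[[[0,0.1,0.4,0,0.05],[0,0.1,0.4,0,0.05],[0,0.1,0.4,0,0],[0,0.1,0.4,0,0],[0,0.1,0.4,0,0],[0,0.1,0.4,0,0],[0,0.05,0.4,0,0],[0,0,0.4,0,0],[0,0,0.4,0,0],[0,0,0.4,0,0],[0,0,0.4,0,0],[0,0,0.4,0,0]]])

```text
t: 2.15
eef_pos: [482.6, 222.5, 289.7]
tcp_rot: [-3.134, 0.001, 1.833]
ft_force: [1.1, -1.3, -0.2]
opening: 1.001
```

>>> arm_command(deltas=[[[0,0.04,0.4,-0.1,0],[0,0.04,0.4,-0.2,0],[0,0.04,0.35,-0.25,0],[0,0.04,0.3,-0.3,0],[0,0,0.15,-0.3,0],[0,0,0,-0.2,0],[0,0,0,0,0]]])

```text
t: 2.73
eef_pos: [494.2, 388.1, 154.5]
tcp_rot: [-3.138, 0.0, 1.842]
ft_force: [-0.4, 0.1, 0.2]
opening: 1.003
```

```bash
cat >> h.py <<'E'
from scipy.spatial.transform import Rotation as Ro
def wray(d,s,u,v,z):
    T=np.array(d['tool_from_camera']);x=(u-d['cx'])/d['fx'];y=(v-d['cy'])/d['fy'];r=np.hypot(x,y)
    k=np.sin(r)/r if r>1e-9 else 1; rc=np.array([x*k,y*k,np.cos(r)])
    Rt=Ro.from_euler('xyz',s['tcp_rot']).as_matrix()
    o=Rt@T[:3,3]+s['eef_pos'];w=Rt@T[:3,:3]@rc; return o+w*(z-o[2])/w[2]
E
python3 - <<'E'
from h import *
import pickle
s=env.state();d=snap('wrist','1');pickle.dump((d,s),open('w1.pkl','wb'));print(s['eef_pos'],s['tcp_rot'])
E
```

```text
[494.19501568 388.13133662 154.45185337] [-3.13759995e+00  2.30436158e-04  1.84168068e+00]
```

View pics/wrist_1.png

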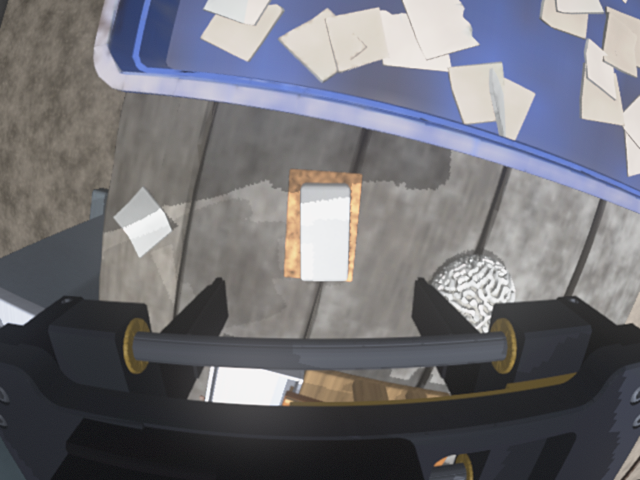

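```bash
python3 - <<'E'
from h import *
import pickle
d,s=pickle.load(open('w1.pkl','rb'));f=d['frame']
c=cv2.resize(f[150:300,260:390],None,fx=4,fy=4,interpolation=cv2.INTER_CUBIC);cv2.imwrite('pics/w1c.png',c[:,:,::-1])
for p in((301,186),(350,185),(346,280),(301,281),(325,233)): print(p,wray(d,s,*p,34).round(1))
for p in((290,170),(361,174),(285,278)): print(p,wray(d,s,*p,4).round(1))
E
```

```text
(301, 186) [467.5 420.5  34. ]
(350, 185) [508.5 432.9  34. ]
(346, 280) [530.2 347.3  34. ]
(301, 281) [490.1 335.1  34. ]
(325, 233) [499.1 385.4  34. ]
(290, 170) [452.8 428.8   4. ]
(361, 174) [518.8 443.3   4. ]
(285, 278) [475. 322.   4.]
```

View pics/w1c.png

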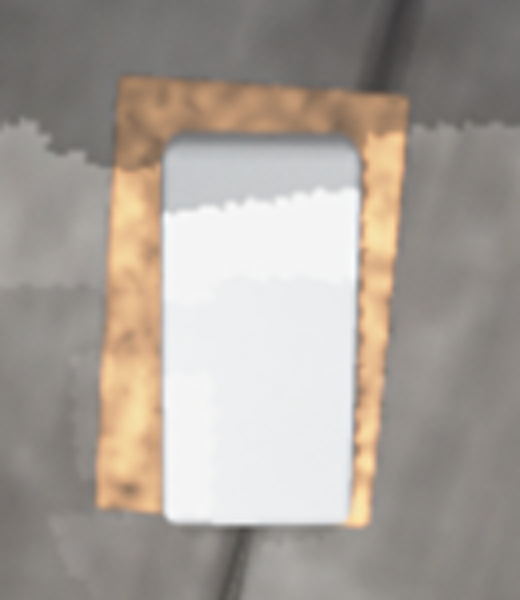

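>>> arm_command(deltas=[[[0,0.048,-0.041,-0.3,0],[0,0,0,-0.3,0],[0,0,0,-0.3,0],[0,0,0,-0.2,0],[0,0,0,0,0],[0,0,0,0,0]]])

```text
t: 3.28
eef_pos: [505.0, 383.8, 53.7]
tcp_rot: [3.131, -0.004, 1.838]
ft_force: [-0.7, 0.1, 0.5]
opening: 1.0
```

>>> arm_command(deltas=[[[0,-0.06,0,-0.1,0],[0,0,0,-0.12,0],[0,0,0,-0.1,0],[0,0,0,0,0],[0,0,0,0,0]]])

```text
t: 3.7
eef_pos: [501.4, 384.7, 25.7]
tcp_rot: [3.122, -0.007, 1.837]
ft_force: [0.0, -0.0, -0.9]
opening: 1.0
```

>>> arm_command(deltas=[[[0,-0.025,0,-0.07,0],[0,0,0,0,0],[1,0,0,0,0],[1,0,0,0,0],[1,0,0,0,0],[1,0,0,0,0],[1,0,0,0,0],[1,0,0,0,0]]])

```text
t: 4.37
eef_pos: [499.3, 385.3, 19.3]
tcp_rot: [3.12, -0.007, 1.838]
ft_force: [-0.5, 0.2, 0.2]
opening: 0.638
```

>>> arm_command(deltas=[[[1,0,0,0,0],[1,0,0,0,0],[1,0,0,0,0],[1,0,0,0,0],[1,0,0,0,0]]])

```text
t: 4.78
eef_pos: [499.4, 385.3, 19.5]
tcp_rot: [3.12, -0.007, 1.838]
ft_force: [0.4, -0.3, 0.0]
opening: 0.284
```

>>> arm_command(deltas=[[[1,0,0,0,0],[1,0,0,0,0]]])

```text
t: 4.95
eef_pos: [499.4, 385.3, 19.5]
tcp_rot: [3.12, -0.007, 1.838]
ft_force: [-0.6, 0.2, -0.7]
opening: 0.145
```

```bash
python3 - <<'E'
from h import *
snap('wrist','2');snap('side','2');print(env.state()['opening'])
E
```

```text
0.059708144168271055
```

View pics/wrist_2.png

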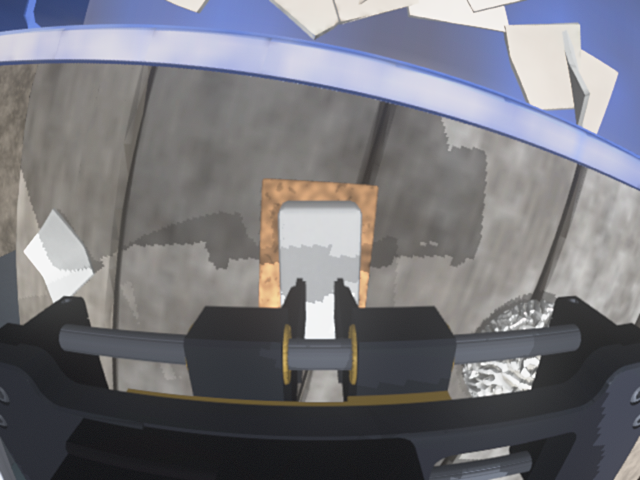

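```bash
python3 - <<'E'
from h import *
s=env.state();d=env.read_camera('wrist');print(s['eef_pos'],s['tcp_rot'],s['opening'],s['ft_force'])
for z in(20,34,48): print(z,[wray(d,s,*p,z).round(1).tolist() for p in((279,204),(361,204))])
c=cv2.resize(d['frame'][190:350,240:400],None,fx=4,fy=4);cv2.imwrite('pics/w2c.png',c[:,:,::-1])
t=snap('top','2');c=cv2.resize(t['frame'][200:320,180:300],None,fx=4,fy=4);cv2.imwrite('pics/t2c.png',c[:,:,::-1])
sd=cv2.imread('pics/side_2.png');cv2.imwrite('pics/s2c.png',cv2.resize(sd[150:330,200:440],None,fx=3,fy=3))
E
```

```text
[499.41920064 385.30394403  19.5028738 ] [ 3.11963961 -0.00716288  1.83761973] 0.059708144168271055 [ 0.18966801 -0.56135578  0.72470096]
20 [[466.2, 420.4, 20.0], [510.0, 432.3, 20.0]]
34 [[466.8, 422.9, 34.0], [507.6, 433.9, 34.0]]
48 [[467.4, 425.4, 48.0], [505.2, 435.6, 48.0]]
```

View pics/w2c.png

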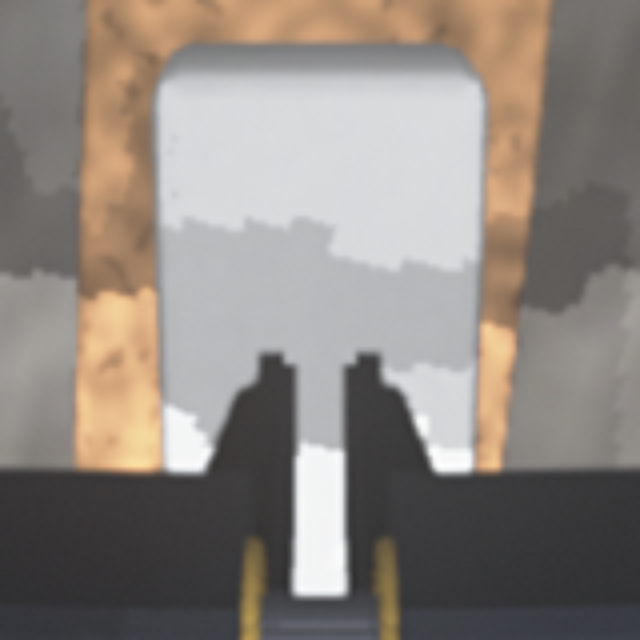

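View pics/s2c.png

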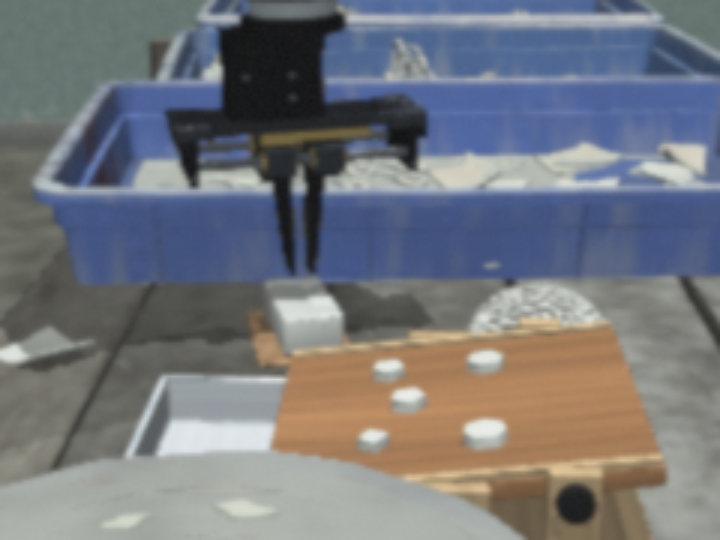

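```bash
python3 - <<'E'
from h import *
import pickle
s=pickle.load(open('side0.pkl','rb'));t=pickle.load(open('top0.pkl','rb'))
for z in(20,30,40,50): print(z,np.round(proj(s,(499.4,385.3,z)),1))
print('block top centre',np.round(proj(s,(499,384,34)),1),'near end top', np.round(proj(s,(510,340.5,34)),1))
c=cv2.imread('pics/side_2.png')[205:275,270:340];cv2.imwrite('pics/s2d.png',cv2.resize(c,None,fx=8,fy=8,interpolation=cv2.INTER_CUBIC))
E
```

```text
20 [300.4 253. ]
30 [300.3 248.9]
40 [300.3 244.7]
50 [300.3 240.4]
block top centre [300.1 247.4] near end top [303.8 254.1]
```

View pics/s2d.png

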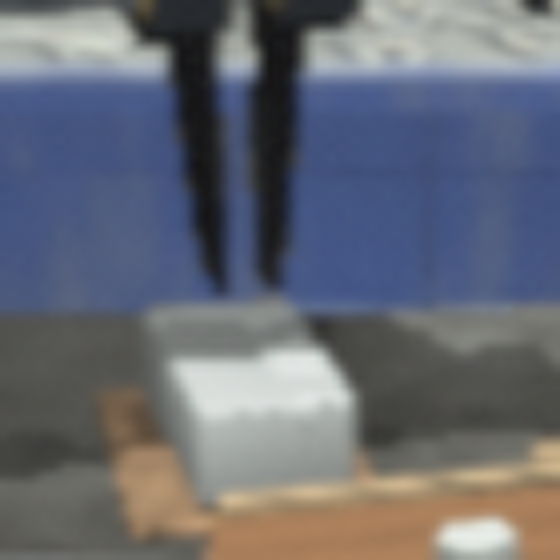

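View pics/t2c.png

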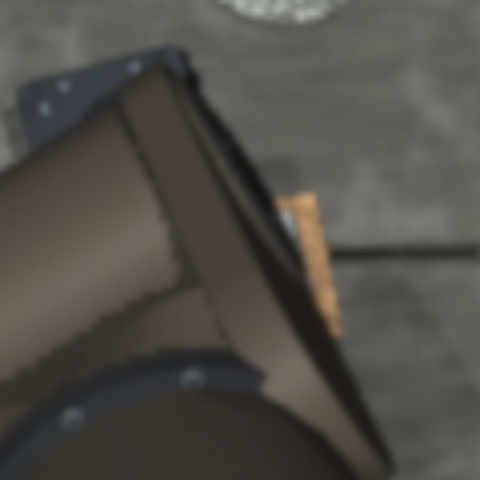

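```bash
python3 - <<'E'
from h import *
import pickle
s=pickle.load(open('side0.pkl','rb'))
for p in((467,420.5,34),(508.5,432,34),(530,347.4,34),(490,335.5,34)): print(p,np.round(proj(s,p),1))
# ray through tip mid
for u,v in((300.8,240.9),):
  R=np.array(s['R']);c=-R.T@s['t'];r=R.T@np.array([(u-s['cx'])/s['fx'],(v-s['cy'])/s['fy'],1])
  for y in(365,375,385,395,405): k=(y-c[1])/r[1];print((c+k*r).round(1))
# wrist: tip points width; finger tip gap vs opening
E
```

```text
(467, 420.5, 34) [287.5 242. ]
(508.5, 432, 34) [305.6 240.7]
(530, 347.4, 34) [313.2 253.2]
(490, 335.5, 34) [294.3 254.8]
[502.1 365.   55.7]
[501.3 375.   52.4]
[500.6 385.   49. ]
[499.9 395.   45.6]
[499.2 405.   42.3]
```

>>> arm_command(deltas=[[[0.2,0,0,0,0],[0.2,0,0,0,0],[0.2,0,0,0,0],[0.2,0,0,0,0],[0.2,0,0,0,0],[0.2,0,0,0,0],[0.2,0,0,0,0],[0.2,0,0,0,0],[0.2,0,0,0,0],[0.2,0,0,0,0],[0.2,0,0,0,0],[0.2,0,0,0,0]]])

```text
t: 6.15
eef_pos: [499.4, 385.3, 19.5]
tcp_rot: [3.12, -0.007, 1.838]
ft_force: [-1.1, -1.3, -0.9]
opening: 0.778
```

```bash
python3 - <<'E'
from h import *
s=env.state();d=snap('wrist','3');print(s['opening'],s['eef_pos'])
c=cv2.resize(d['frame'][180:360,220:420],None,fx=4,fy=4);cv2.imwrite('pics/w3c.png',c[:,:,::-1])
E
```

```text
0.7783276723502639 [499.39603168 385.29095662  19.46376823]
```

View pics/w3c.png

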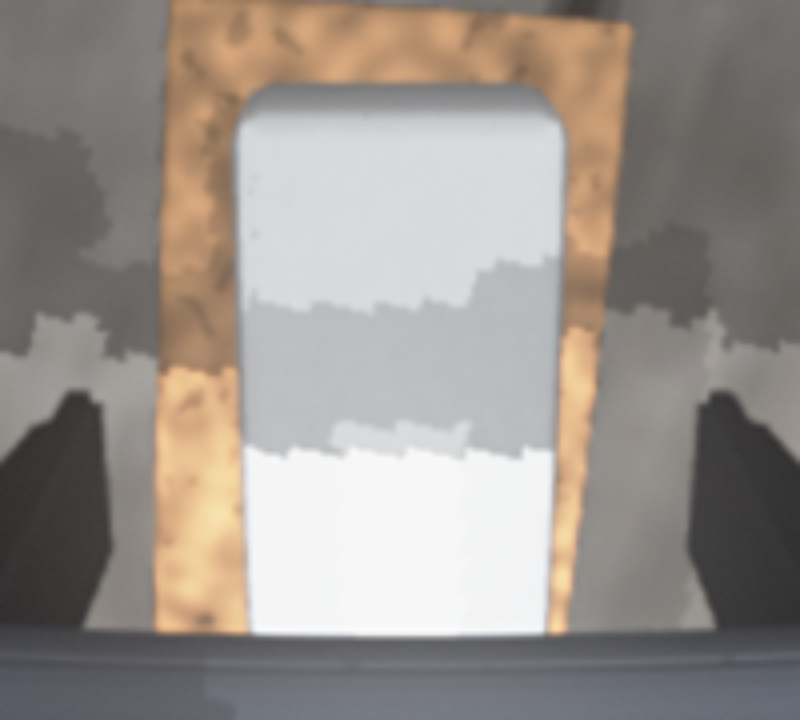

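>>> arm_command(deltas=[[[0.2,0,0,-0.1,0],[0.2,0,0,-0.1,0],[0.2,0,0,0,0],[0.2,0,0,0,0]]])

```text
t: 6.53
eef_pos: [499.2, 385.2, -3.0]
tcp_rot: [3.12, -0.007, 1.838]
ft_force: [-0.9, -0.7, -0.3]
opening: 0.803
```

>>> arm_command(deltas=[[[0.2,0,0,-0.05,0],[0.2,0,0,-0.05,0],[1,0,0,0,0],[1,0,0,0,0],[1,0,0,0,0],[1,0,0,0,0],[1,0,0,0,0],[1,0,0,0,0],[1,0,0,0,0],[1,0,0,0,0]]])

```text
t: 7.37
eef_pos: [499.0, 385.1, -14.5]
tcp_rot: [3.121, -0.007, 1.838]
ft_force: [0.2, 1.4, -1.1]
opening: 0.469
```

>>> arm_command(deltas=[[[1,0,0,0.1,0],[1,0,0,0.2,0],[1,0,0,0.3,0],[1,0,0,0.3,0],[1,0,0,0.3,0],[1,0,0,0.1,0],[1,0,0,0,0]]])

```text
t: 7.95
eef_pos: [496.6, 383.5, 122.3]
tcp_rot: [3.125, -0.005, 1.838]
ft_force: [0.1, 0.6, -3.8]
opening: 0.469
```

```bash
python3 - <<'E'
from h import *
s=env.state();d=snap('wrist','4');print(s['opening'],s['eef_pos'],s['tcp_rot'],s['joints'])
d=snap('side','4')
c=cv2.resize(d['frame'][150:330,230:470],None,fx=3,fy=3);cv2.imwrite('pics/s4c.png',c[:,:,::-1])
E
```

```text
0.4694899497149825 [496.56344225 383.53345766 122.30414589] [ 3.12534631 -0.00548669  1.83759957] [5.52104195e-01 5.47667666e-01 1.62953011e+00 8.52291939e-04
 9.47261283e-01 2.84853790e-01]
```

View pics/s4c.png

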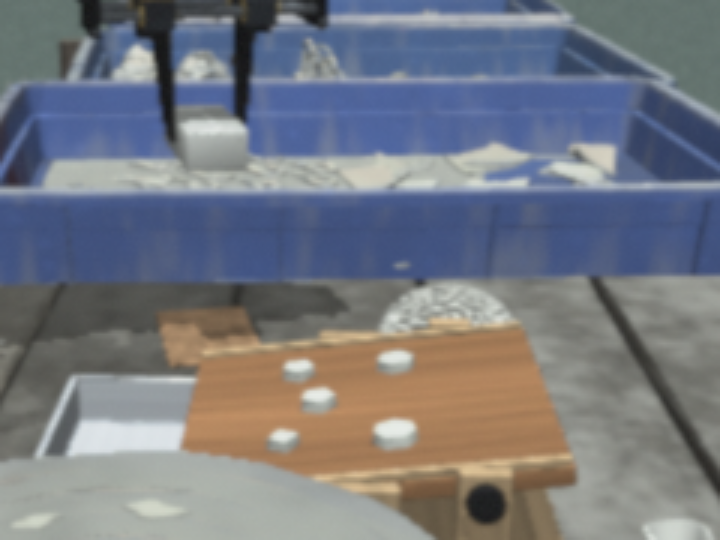

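View pics/wrist_4.png

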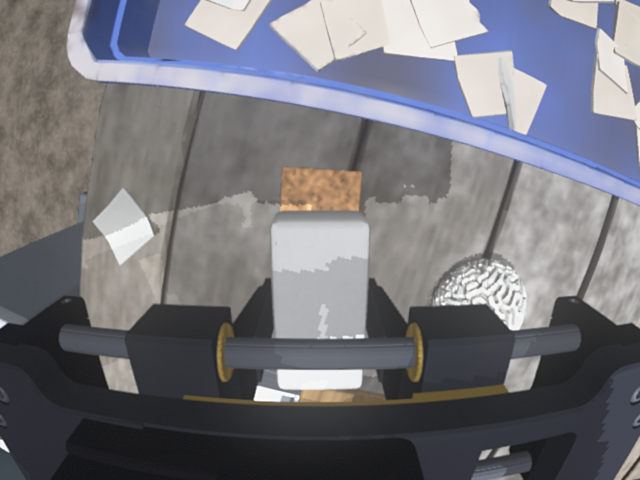

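>>> arm_command(deltas=[[[1,0.1,-0.15,0,0.15],[1,0.2,-0.3,0,0.15],[1,0.2,-0.33,0,0.15],[1,0.2,-0.33,0,0.15],[1,0.2,-0.33,0,0.15],[1,0.2,-0.33,0,0.15],[1,0.2,-0.33,0,0.15],[1,0.1,-0.3,0,0.15],[1,0.1,-0.1,0,0.15],[1,0,0,0,0.15],[1,0,0,0,0.1],[1,0,0,0,0]]])

```text
t: 9.05
eef_pos: [639.3, 118.8, 91.8]
tcp_rot: [-3.134, -0.031, -3.138]
ft_force: [0.8, 0.7, -1.8]
opening: 0.473
```

>>> arm_command(deltas=[[[1,0.08,0,-0.08,-0.015],[1,0.08,0,-0.1,0],[1,0,0,0,0],[1,0,0,0,0]]])

```text
t: 9.38
eef_pos: [654.9, 119.2, 66.7]
tcp_rot: [-3.133, -0.038, 3.124]
ft_force: [-0.7, 0.2, -1.7]
opening: 0.47
```

```bash
python3 - <<'E'
from h import *
s=env.state();print(s['opening'],s['eef_pos'],s['tcp_rot'],s['ft_force'])
d=snap('side','5')
c=cv2.resize(d['frame'][170:350,230:470],None,fx=3.3,fy=3.3,interpolation=cv2.INTER_CUBIC);cv2.imwrite('pics/s5c.png',c[:,:,::-1])
snap('wrist','5')
E
```

```text
0.46993319434699227 [654.8702117  119.17527935  66.6910196 ] [-3.13314205 -0.03780125  3.12378253] [-0.66328422  0.20882599 -1.7265129 ]
```

View pics/s5c.png

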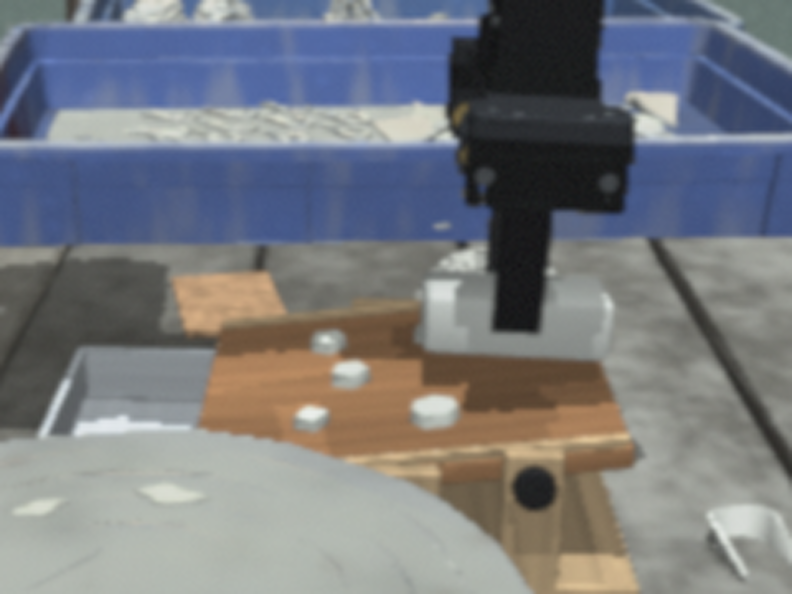

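View pics/wrist_5.png

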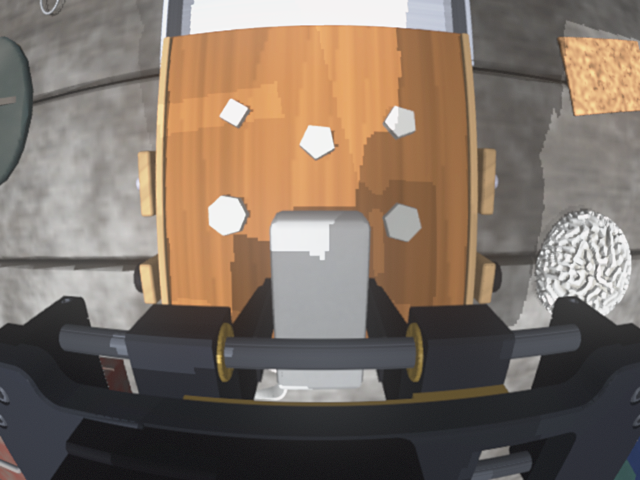

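```bash
python3 - <<'E'
from h import *
s=env.state();d=env.read_camera('wrist')
for n,p in dict(c5=(234,112),c3=(317,142),c1=(400,121),c4=(227,215),c2=(403,222)).items():
    P=wray(d,s,*p,70)
    for _ in range(4): P=wray(d,s,*p,65+(P[0]-596.3)*.1157+5)
    print(n,P.round(1))
for p in ((167,37),(467,33)): print('low corner',wray(d,s,*p,54).round(1))
E
```

```text
c5 [558.5  72.6  65.6]
c3 [577.5 118.8  67.8]
c1 [565.5 165.   66.4]
c4 [616.2  67.9  72.3]
c2 [621.6 165.7  72.9]
low corner [503.1  25.7  54. ]
low corner [504.6 212.8  54. ]
```

>>> arm_command(deltas=[[[1,0,0,-0.03,0],[1,0,0,-0.02,0],[1,0,0,-0.01,0],[1,0,0,0,0]]])

```text
t: 9.87
eef_pos: [654.9, 119.7, 62.8]
tcp_rot: [-3.134, -0.034, 3.125]
ft_force: [0.6, -0.3, -2.9]
opening: 0.473
```

>>> arm_command(deltas=[[[1,0,0,-0.02,0],[1,0,0,-0.02,0],[1,0,0,0,0]]])

```text
t: 10.12
eef_pos: [655.1, 119.8, 59.7]
tcp_rot: [-3.134, -0.033, 3.125]
ft_force: [-0.2, -0.3, 0.4]
opening: 0.469
```

>>> arm_command(deltas=[[[1,0,0,-0.02,0],[1,0,0,-0.02,0],[1,0,0,0,0]]])

```text
t: 10.37
eef_pos: [655.3, 119.6, 57.1]
tcp_rot: [-3.134, -0.032, 3.125]
ft_force: [-0.7, -0.0, -1.1]
opening: 0.473
```

>>> arm_command(deltas=[[[1,0,0,-0.02,0],[1,0,0,-0.02,0],[1,0,0,0,0]]])

```text
t: 10.62
eef_pos: [655.0, 119.6, 54.0]
tcp_rot: [-3.134, -0.031, 3.125]
ft_force: [-0.1, 0.1, -0.1]
opening: 0.471
```

```bash
python3 - <<'E'
from h import *
s=env.state();print(s['ft_force'],s['moment'])
d=snap('side','6')
c=cv2.resize(d['frame'][210:330,330:450],None,fx=5,fy=5,interpolation=cv2.INTER_CUBIC);cv2.imwrite('pics/s6c.png',c[:,:,::-1])
E
```

```text
[-0.06283353  0.05120625 -0.11959361] [ 0.09040683 -0.17748154 -0.01884818]
```

View pics/s6c.png

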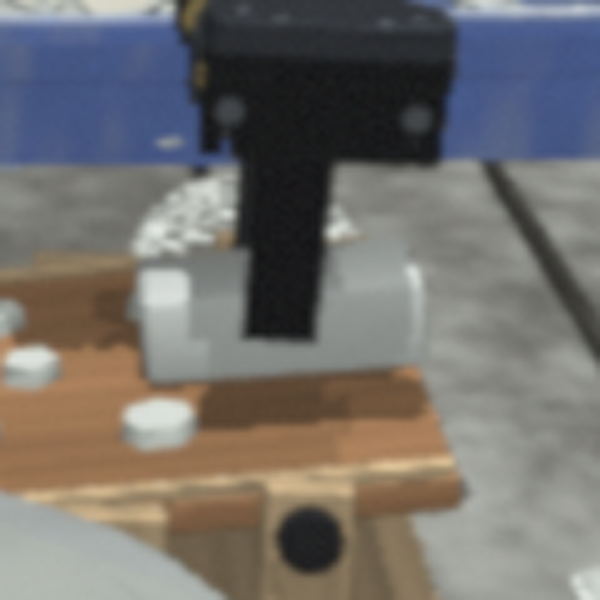

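>>> arm_command(deltas=[[[1,0,0,-0.01,0],[1,0,0,0,0]]])

```text
t: 10.83
eef_pos: [654.9, 119.6, 53.3]
tcp_rot: [-3.134, -0.032, 3.125]
ft_force: [-1.2, -0.4, 0.9]
opening: 0.471
```

>>> arm_command(deltas=[[[1,0,0,-0.015,0],[1,0,0,0,0]]])

```text
t: 11.0
eef_pos: [655.0, 119.6, 53.4]
tcp_rot: [-3.134, -0.031, 3.125]
ft_force: [0.4, 0.9, -2.2]
opening: 0.473
```

```bash
cat >> h.py <<'E'
def avg(n=5):
    F=[];M=[]
    for _ in range(n):
        env.read_camera('side');s=env.state();F.append(s['ft_force']);M.append(s['moment'])
    print('F',np.mean(F,0).round(2),'M',np.mean(M,0).round(3),'pos',s['eef_pos'].round(2),s['tcp_rot'].round(4),'t',s['t'])
E
python3 -c "
from h import *
avg(6)"
```

```text
F [-2.58 -0.51  5.02] M [0.116 0.155 0.023] pos [655.03 119.54  53.13] [-3.1336 -0.0309  3.1247] t 11.3
```

>>> arm_command(deltas=[[[1,0,0,-0.02,0],[1,0,0,0,0]]])

```text
t: 11.47
eef_pos: [655.3, 119.5, 53.4]
tcp_rot: [-3.134, -0.03, 3.125]
ft_force: [-0.7, -0.2, -2.1]
opening: 0.473
```

```bash
python3 -c "
from h import *
avg(5)"
```

```text
F [-2.23 -0.68  4.79] M [0.102 0.105 0.009] pos [655.32 119.56  53.05] [-3.1336 -0.03    3.1247] t 11.7167
```

>>> arm_command(deltas=[[[1,-0.02,0,-0.015,0],[1,-0.05,0,-0.02,0],[1,-0.05,0,-0.02,0],[1,-0.05,0,-0.02,0]]])

```text
t: 12.05
eef_pos: [649.1, 119.7, 52.0]
tcp_rot: [-3.136, -0.004, 3.124]
ft_force: [4.7, -1.0, 11.8]
opening: 0.47
```

```bash
python3 -c "
from h import *
s=env.state();print(s['eef_pos'],s['ft_force'],s['moment']);avg(1)"
```

```text
[649.0690249  119.74372991  52.00907196] [ 4.7410624  -0.97409954 11.84303215] [ 0.11870523 -0.80918266  0.01547984]
F [ 4.31 -0.69  9.47] M [-0.052 -0.579  0.037] pos [648.46 119.77  51.92] [-3.1357 -0.0043  3.1244] t 12.1
```

>>> arm_command(deltas=[[[1,-0.06,0,-0.008,0],[1,-0.08,0,-0.01,0],[1,-0.08,0,-0.011,0],[1,-0.08,0,-0.011,0]]])

```text
t: 12.43
eef_pos: [621.3, 119.8, 49.0]
tcp_rot: [-3.137, 0.005, 3.124]
ft_force: [3.1, -0.5, 6.4]
opening: 0.471
```

```bash
python3 -c "
from h import *
s=env.state();print(s['eef_pos'],s['tcp_rot'],s['ft_force'],s['moment'],s['joints'])"
```

```text
[621.27344862 119.78576968  48.96025196] [-3.13658509  0.0052524   3.12397967] [ 3.09162085 -0.46334724  6.44821688] [ 0.04500009 -0.54334455 -0.02270211] [ 0.08881631  0.64841873  1.66502102 -0.00754888  0.82347636 -1.45923603]
```

>>> arm_command(deltas=[[[1,-0.07,0,-0.01,0],[1,-0.07,0,-0.01,0],[1,-0.07,0,-0.01,0],[1,-0.07,0,-0.01,0],[1,-0.07,0,-0.01,0],[1,-0.07,0,-0.01,0]]])

```text
t: 12.93
eef_pos: [578.5, 120.1, 44.1]
tcp_rot: [-3.137, 0.015, 3.124]
ft_force: [2.9, 0.0, 5.4]
opening: 0.472
```

```bash
python3 -c "
from h import *
s=env.state();print(s['eef_pos'],s['tcp_rot'],s['ft_force'],s['moment'])
snap('wrist','7')"
```

```text
[578.47880204 120.08000606  44.12005711] [-3.13739628  0.0147776   3.12433815] [2.88805092 0.0126722  5.43402891] [ 0.03699707 -0.4673063   0.02733405]
```

View pics/wrist_7.png

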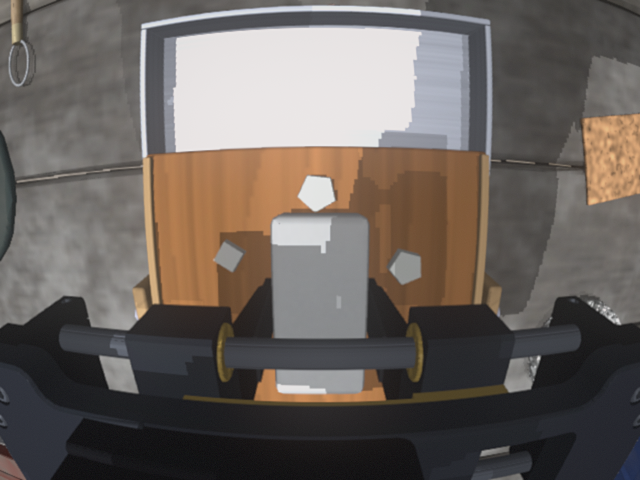

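>>> arm_command(deltas=[[[1,-0.07,0,-0.01,0],[1,-0.07,0,-0.01,0],[1,-0.06,0,-0.009,0],[1,-0.05,0,-0.008,0],[1,-0.05,0,-0.008,0],[1,-0.05,0,-0.008,0],[1,-0.05,0,-0.007,0],[1,-0.04,0,-0.006,0]]])

```text
t: 13.65
eef_pos: [531.9, 120.5, 38.5]
tcp_rot: [-3.138, 0.024, 3.125]
ft_force: [2.8, 0.3, 3.4]
opening: 0.47
```

```bash
python3 -c "
from h import *
s=env.state();print(s['eef_pos'],s['tcp_rot'],s['ft_force'],s['moment'])
snap('wrist','8')"
```

```text
[531.91064045 120.53720671  38.52738532] [-3.13829974  0.02400501  3.12519051] [2.82281298 0.28223903 3.41906179] [ 0.05211108 -0.3904446   0.00610142]
```

View pics/wrist_8.png

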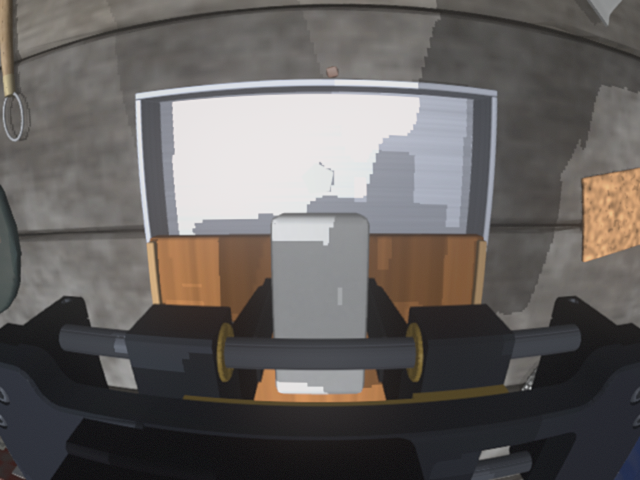

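>>> arm_command(deltas=[[[1,0,0,0.15,0],[1,0,0.02,0.2,0],[1,0.15,0.05,0.15,0],[1,0.2,0.06,0.02,0],[1,0.2,0.06,0.02,0],[1,0.2,0.06,0.02,0],[1,0.2,0.06,0.02,0],[1,0.2,0.06,0.02,0],[1,0.15,0.05,0,0],[1,0.1,0.02,0,0],[1,0,0,0,0]]])

```text
t: 14.62
eef_pos: [663.5, 165.7, 90.8]
tcp_rot: [-3.134, -0.007, 3.125]
ft_force: [0.2, -0.9, -1.7]
opening: 0.47
```

>>> arm_command(deltas=[[[1,0.1,-0.005,-0.08,0],[1,0.1,0,-0.08,0],[1,0,0,-0.06,0],[1,0,0,0,0]]])

```text
t: 14.95
eef_pos: [681.9, 164.5, 63.4]
tcp_rot: [-3.133, -0.014, 3.126]
ft_force: [-0.3, -0.5, -2.4]
opening: 0.471
```

```bash
python3 -c "
from h import *
s=env.state();print(s['eef_pos'],s['tcp_rot'],s['ft_force'],s['moment'])
d=snap('wrist','9')
for n,p in dict(c=(403,222)).items(): print(wray(d,s,*p,78))
"
```

```text
[681.86289808 164.54919421  63.39741665] [-3.13329662 -0.01371191  3.12559841] [-0.32778991 -0.47862599 -2.38620366] [ 0.07838681 -0.15741455 -0.01196217]
[646.59563541 208.82677878  78.        ]
```

View pics/wrist_9.png

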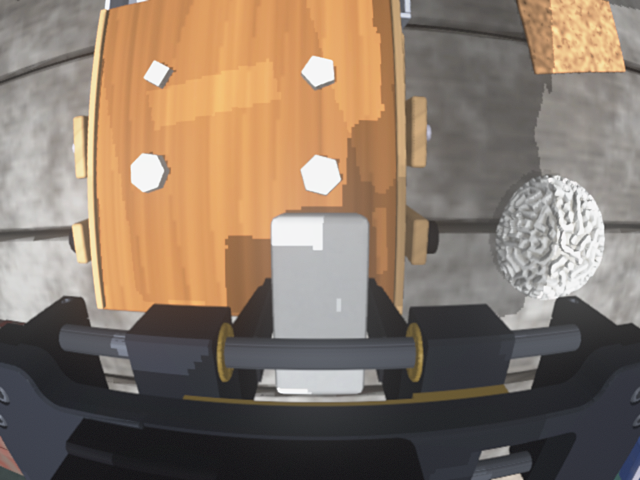

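>>> arm_command(deltas=[[[1,0.01,0,-0.03,0],[1,0,0,-0.025,0],[1,0,0,-0.02,0],[1,0,0,-0.015,0],[1,0,0,-0.02,0]]])

```text
t: 15.42
eef_pos: [682.6, 164.3, 56.0]
tcp_rot: [-3.134, -0.011, 3.125]
ft_force: [-8.7, -2.0, 18.6]
opening: 0.466
```

```bash
python3 -c "
from h import *
s=env.state();print(s['eef_pos'],s['tcp_rot'],s['ft_force'],s['moment']);avg(1)
"
```

```text
[682.63087917 164.28498244  56.0248984 ] [-3.13356602 -0.01129544  3.1253728 ] [-8.68300576 -2.04942355 18.58615656] [-0.06847912  1.31220015  0.06548437]
F [-4.53 -2.27  9.89] M [-0.021  0.7    0.002] pos [682.6  164.31  56.06] [-3.1336 -0.0111  3.1255] t 15.4667
```

>>> arm_command(deltas=[[[1,-0.04,0,-0.006,0],[1,-0.07,0,-0.009,0],[1,-0.07,0,-0.01,0],[1,-0.07,0,-0.01,0]]])

```text
t: 15.8
eef_pos: [656.7, 164.3, 54.0]
tcp_rot: [-3.134, -0.008, 3.125]
ft_force: [-0.3, 0.5, -2.6]
opening: 0.468
```

```bash
python3 -c "
from h import *
s=env.state();print(s['eef_pos'],s['tcp_rot'],s['ft_force'],s['moment'])
d=snap('side','10')
c=cv2.resize(d['frame'][210:330,330:450],None,fx=5,fy=5,interpolation=cv2.INTER_CUBIC);cv2.imwrite('pics/s10c.png',c[:,:,::-1])
"
```

```text
[656.73170263 164.31359222  53.95929823] [-3.13412114 -0.00784296  3.12527091] [-0.25217025  0.50343673 -2.64901198] [ 0.1398226  -0.12942181  0.02726878]
```

View pics/s10c.png

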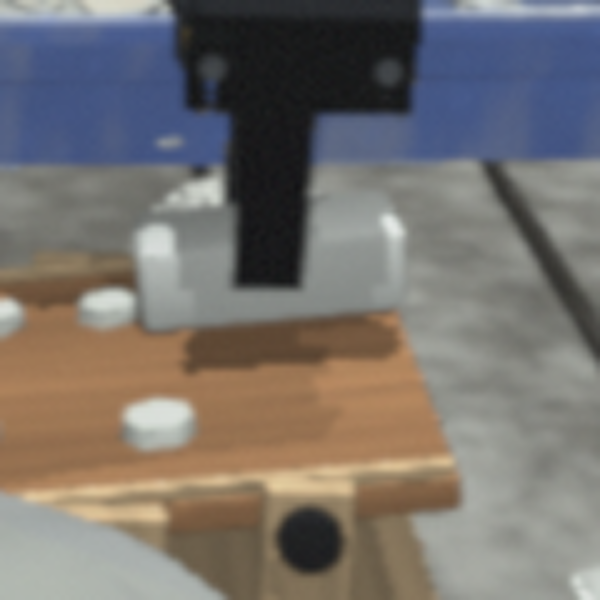

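>>> arm_command(deltas=[[[1,0,0,-0.01,0],[1,0,0,-0.012,0],[1,0,0,-0.012,0]]])

```text
t: 16.1
eef_pos: [654.7, 164.5, 52.7]
tcp_rot: [-3.134, -0.008, 3.126]
ft_force: [-5.8, -1.2, 11.2]
opening: 0.472
```

```bash
python3 -c "
from h import *
s=env.state();print(s['eef_pos'],s['tcp_rot'],s['ft_force'],s['moment']);avg(1)
"
```

```text
[654.71100941 164.47479505  52.6810376 ] [-3.13394648 -0.00807072  3.12590537] [-5.83068569 -1.24345083 11.24408717] [-0.01052325  0.90981164  0.04112194]
F [-5.11 -1.95 10.05] M [0.052 0.784 0.033] pos [654.69 164.47  52.64] [-3.134  -0.0081  3.1259] t 16.15
```

>>> arm_command(deltas=[[[1,-0.04,0,-0.014,0],[1,-0.06,0,-0.014,0],[1,-0.07,0,-0.012,0]]])

```text
t: 16.4
eef_pos: [640.8, 164.6, 51.1]
tcp_rot: [-3.135, 0.0, 3.125]
ft_force: [2.2, -0.3, 4.2]
opening: 0.472
```

>>> arm_command(deltas=[[[1,-0.07,0,-0.011,0],[1,-0.07,0,-0.011,0]]])

```text
t: 16.57
eef_pos: [626.5, 164.7, 49.5]
tcp_rot: [-3.136, 0.003, 3.125]
ft_force: [3.2, -1.0, 6.2]
opening: 0.469
```

Contact is steady at about 8 N including the weight, so I'm continuing.

>>> arm_command(deltas=[[[1,-0.07,0,-0.01,0],[1,-0.07,0,-0.01,0],[1,-0.07,0,-0.01,0],[1,-0.07,0,-0.01,0]]])

```text
t: 16.9
eef_pos: [596.1, 164.8, 45.9]
tcp_rot: [-3.136, 0.006, 3.126]
ft_force: [3.0, -0.5, 5.6]
opening: 0.471
```

```bash
python3 -c "
from h import *
s=env.state();print(s['eef_pos'],s['tcp_rot'],s['ft_force'],s['moment'])
snap('wrist','11')
"
```

```text
[596.11812144 164.83866368  45.85261083] [-3.13607906  0.00559755  3.12552383] [ 2.95015731 -0.4669551   5.56183464] [ 0.0663935  -0.47228657 -0.0127445 ]
```

View pics/wrist_11.png

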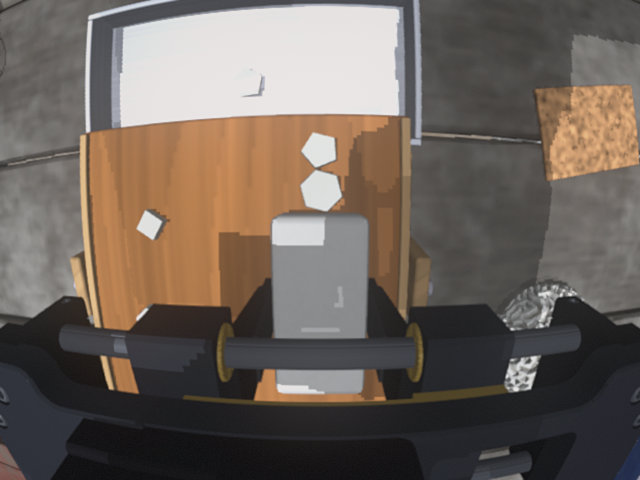

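>>> arm_command(deltas=[[[1,-0.06,0,-0.009,0],[1,-0.06,0,-0.009,0],[1,-0.06,0,-0.009,0],[1,-0.06,0,-0.009,0],[1,-0.06,0,-0.009,0],[1,-0.06,0,-0.009,0]]])

```text
t: 17.45
eef_pos: [557.0, 165.1, 41.2]
tcp_rot: [-3.137, 0.009, 3.126]
ft_force: [3.3, 0.5, 6.3]
opening: 0.467
```

```bash
python3 -c "
from h import *
s=env.state();print(s['eef_pos'],s['tcp_rot'],s['ft_force'],s['moment'])
snap('wrist','12')
"
```

```text
[556.96298284 165.09371103  41.20458495] [-3.13657062  0.00947658  3.12616141] [3.30539891 0.51010462 6.34741673] [ 0.07020918 -0.50175445  0.03501036]
```

View pics/wrist_12.png

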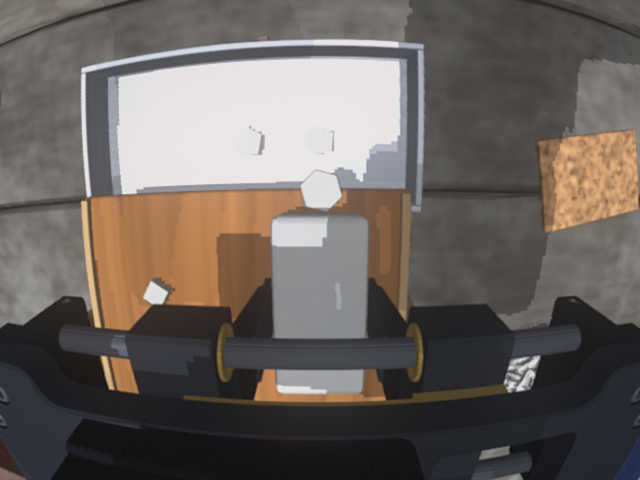

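Chip 1 has dropped into the trough at (320, 141), and chip 2 is at the edge.

>>> arm_command(deltas=[[[1,-0.06,0,-0.009,0],[1,-0.06,0,-0.009,0],[1,-0.05,0,-0.008,0],[1,-0.04,0,-0.007,0],[1,-0.03,0,-0.006,0]]])

```text
t: 17.92
eef_pos: [530.2, 165.3, 37.9]
tcp_rot: [-3.137, 0.012, 3.127]
ft_force: [2.8, 0.1, 6.7]
opening: 0.467
```

```bash
python3 -c "
from h import *
s=env.state();print(s['eef_pos'],s['tcp_rot'],s['ft_force'],s['moment'])
snap('wrist','13')
"
```

```text
[530.17207419 165.2546412   37.85378451] [-3.13692511  0.0123037   3.12679351] [2.83517706 0.11335304 6.73767988] [ 0.00954839 -0.68709538  0.05652314]
```

View pics/wrist_13.png

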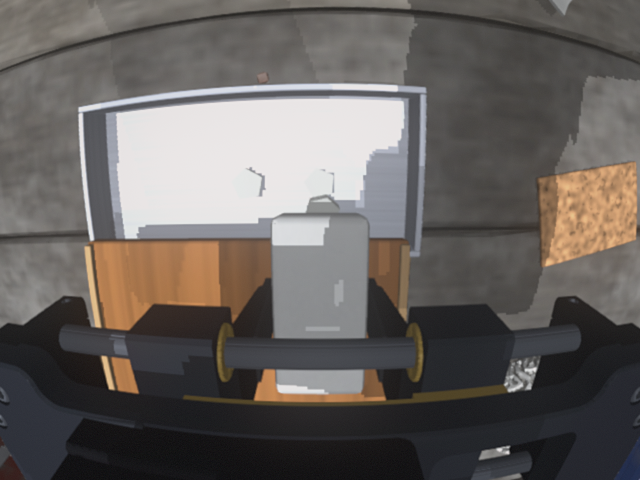

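>>> arm_command(deltas=[[[1,0,0,0.15,0],[1,0,-0.05,0.2,0],[1,0.15,-0.1,0.15,0],[1,0.2,-0.13,0.02,0],[1,0.2,-0.13,0.02,0],[1,0.2,-0.13,0.02,0],[1,0.2,-0.13,0.02,0],[1,0.2,-0.13,0.02,0],[1,0.2,-0.1,0,0],[1,0.15,-0.03,0,0],[1,0.05,0,0,0],[1,0,0,0,0]]])

```text
t: 18.97
eef_pos: [670.5, 67.7, 88.1]
tcp_rot: [-3.134, -0.026, 3.13]
ft_force: [-0.7, -0.6, -2.2]
opening: 0.47
```

```bash
python3 -c "
from h import *
s=env.state();print(s['eef_pos'],s['tcp_rot'],s['ft_force'],s['moment'])
d=snap('wrist','14')
d=snap('side','14')
c=cv2.resize(d['frame'][200:350,230:450],None,fx=3.6,fy=3.6,interpolation=cv2.INTER_CUBIC);cv2.imwrite('pics/s14c.png',c[:,:,::-1])
"
```

```text
[670.53826864  67.71038667  88.12869389] [-3.13350608 -0.02582189  3.12986437] [-0.65456761 -0.55600684 -2.18254222] [ 0.08268394 -0.17820979 -0.00130954]
```

View pics/wrist_14.png

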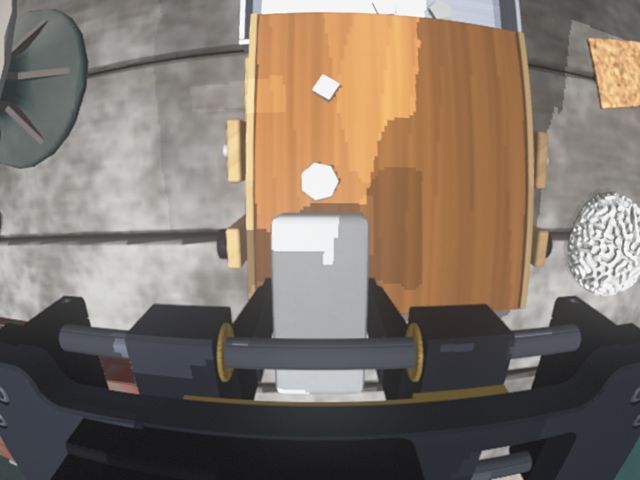

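View pics/s14c.png

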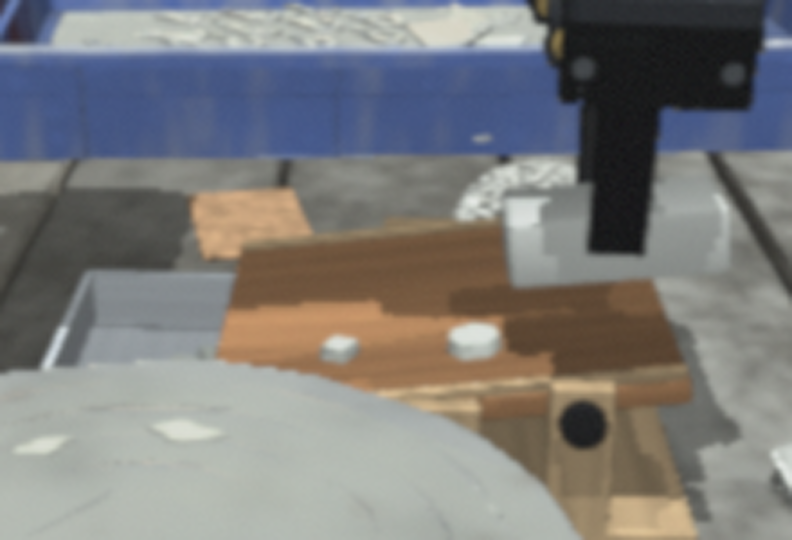

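>>> arm_command(deltas=[[[1,0.05,0.025,-0.08,0],[1,0.02,0,-0.08,-0.005],[1,0,0,-0.06,0],[1,0,0,0,0]]])

```text
t: 19.4
eef_pos: [674.1, 72.9, 64.1]
tcp_rot: [-3.134, -0.028, 3.128]
ft_force: [-1.1, 0.2, -3.2]
opening: 0.472
```

>>> arm_command(deltas=[[[1,0.035,-0.02,-0.03,0],[1,0.01,0,-0.02,0],[1,0,0,-0.015,0],[1,0,0,0,0]]])

```text
t: 19.73
eef_pos: [678.4, 71.3, 56.2]
tcp_rot: [-3.134, -0.03, 3.129]
ft_force: [0.3, 0.3, -2.2]
opening: 0.469
```

```bash
python3 -c "
from h import *
s=env.state();print(s['eef_pos'],s['tcp_rot'],s['ft_force'],s['moment']);avg(1)
"
```

```text
[678.40912585  71.2900023   56.24896213] [-3.13364344 -0.02964333  3.12909374] [ 0.32960441  0.3196356  -2.24650989] [ 0.07242085 -0.16790372 -0.006021  ]
F [-0.1   0.82 -3.22] M [ 0.083 -0.197 -0.001] pos [678.45  71.23  56.47] [-3.1337 -0.0294  3.129 ] t 19.7833
```

>>> arm_command(deltas=[[[1,0,0,-0.01,0],[1,0,0,-0.01,0],[1,0,0,-0.01,0]]])

```text
t: 20.03
eef_pos: [678.6, 71.2, 56.1]
tcp_rot: [-3.134, -0.028, 3.129]
ft_force: [-3.3, 0.5, 5.3]
opening: 0.474
```

```bash
python3 -c "
from h import *
s=env.state();print(s['eef_pos'],s['tcp_rot'],s['ft_force'],s['moment']);
d=snap('side','15')
c=cv2.resize(d['frame'][220:330,330:450],None,fx=5,fy=5,interpolation=cv2.INTER_CUBIC);cv2.imwrite('pics/s15c.png',c[:,:,::-1])
avg(1)
"
```

```text
[678.63471239  71.24820353  56.07944003] [-3.1337825  -0.02788621  3.12891131] [-3.31249814  0.46935428  5.28628439] [0.17641394 0.37756452 0.01853102]
F [-5.16  0.32  6.14] M [0.107 0.502 0.017] pos [678.63  71.25  56.07] [-3.1337 -0.0278  3.129 ] t 20.1333
```

View pics/s15c.png

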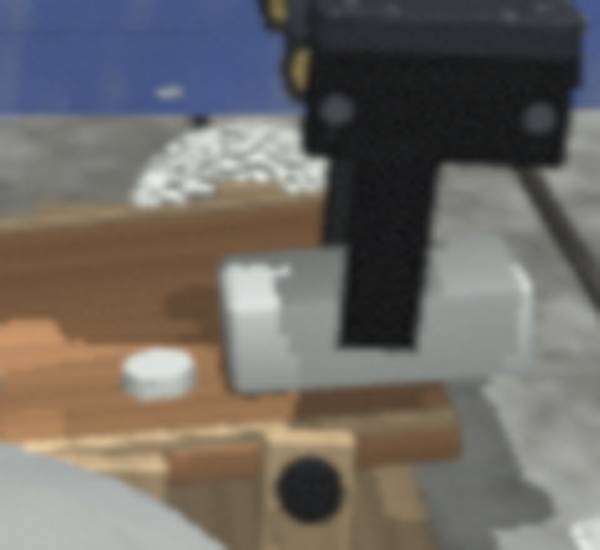

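>>> arm_command(deltas=[[[1,-0.03,0,-0.015,0],[1,-0.05,0,-0.015,0],[1,-0.06,0,-0.014,0]]])

```text
t: 20.38
eef_pos: [668.0, 71.1, 54.5]
tcp_rot: [-3.134, -0.018, 3.129]
ft_force: [2.1, -0.3, 4.1]
opening: 0.471
```

```bash
python3 -c "
from h import *
s=env.state();print(s['eef_pos'],s['tcp_rot'],s['ft_force'],s['moment'])"
```

```text
[668.01109481  71.12693073  54.53913141] [-3.13407142 -0.01770601  3.12858134] [ 2.09147513 -0.25442561  4.14905927] [ 0.22436624 -0.72990759 -0.03501237]
```

>>> arm_command(deltas=[[[1,-0.06,0,-0.012,0],[1,-0.07,0,-0.011,0],[1,-0.07,0,-0.011,0]]])

```text
t: 20.63
eef_pos: [647.6, 71.1, 52.0]
tcp_rot: [-3.134, -0.013, 3.128]
ft_force: [3.2, -0.1, 5.9]
opening: 0.469
```

>>> arm_command(deltas=[[[1,-0.07,0,-0.011,0],[1,-0.07,0,-0.01,0],[1,-0.07,0,-0.01,0]]])

```text
t: 20.88
eef_pos: [624.6, 71.1, 49.2]
tcp_rot: [-3.134, -0.012, 3.128]
ft_force: [3.3, -0.2, 5.2]
opening: 0.469
```

```bash
python3 -c "
from h import *
s=env.state();print(s['eef_pos'],s['tcp_rot'],s['ft_force'],s['moment'])
snap('wrist','16')"
```

```text
[624.60817376  71.11876978  49.15299539] [-3.13440902 -0.01158892  3.12819431] [ 3.33330938 -0.19194014  5.22255722] [ 0.21969673 -0.75937624 -0.03996535]
```

View pics/wrist_16.png

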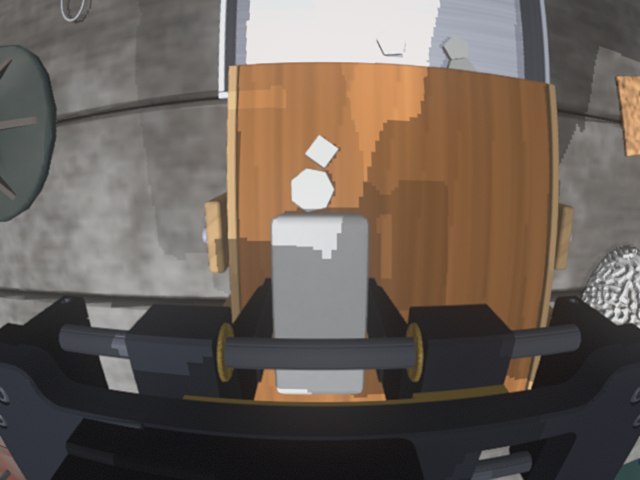

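>>> arm_command(deltas=[[[1,-0.06,0,-0.009,0],[1,-0.06,0,-0.009,0],[1,-0.06,0,-0.009,0],[1,-0.06,0,-0.009,0],[1,-0.06,0,-0.009,0]]])

```text
t: 21.35
eef_pos: [591.2, 71.2, 45.1]
tcp_rot: [-3.134, -0.01, 3.128]
ft_force: [2.8, 0.7, 5.9]
opening: 0.475
```

```bash
python3 -c "
from h import *
s=env.state();print(s['eef_pos'],s['tcp_rot'],s['ft_force'],s['moment'])
snap('wrist','17')"
```

```text
[591.20734537  71.15775189  45.06663713] [-3.13446887 -0.00964684  3.12813716] [2.78012276 0.72755908 5.90999684] [ 0.20719933 -0.70175174 -0.00253024]
```

View pics/wrist_17.png

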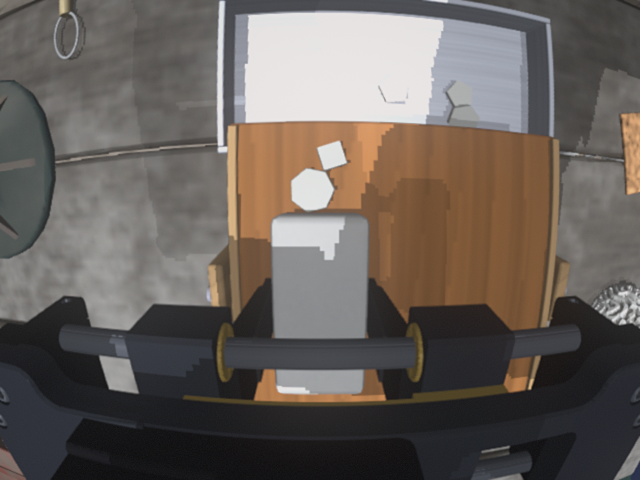

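>>> arm_command(deltas=[[[1,-0.06,0,-0.009,0],[1,-0.06,0,-0.009,0],[1,-0.06,0,-0.009,0],[1,-0.06,0,-0.009,0],[1,-0.06,0,-0.009,0]]])

```text
t: 21.82
eef_pos: [557.8, 71.2, 41.0]
tcp_rot: [-3.135, -0.007, 3.128]
ft_force: [2.7, -0.3, 5.8]
opening: 0.472
```

```bash
python3 -c "
from h import *
s=env.state();print(s['eef_pos'],s['tcp_rot'],s['ft_force'],s['moment'])
snap('wrist','18')"
```

```text
[557.81096783  71.17851776  40.97771039] [-3.13458098 -0.0072646   3.12808733] [ 2.74743345 -0.30199734  5.79899809] [ 0.21263098 -0.66226416  0.00843061]
```

View pics/wrist_18.png

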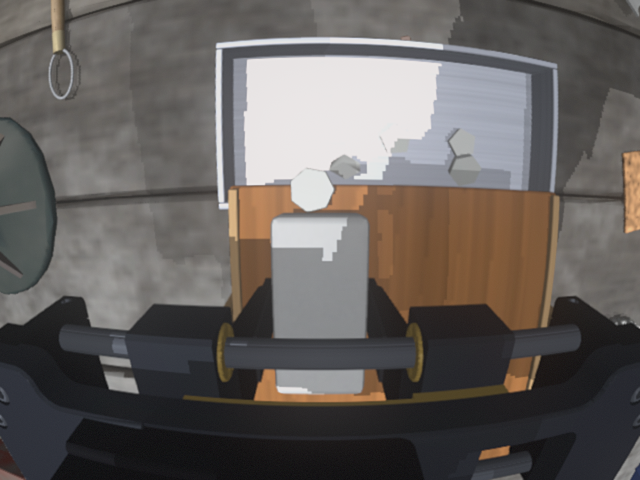

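>>> arm_command(deltas=[[[1,-0.06,0,-0.009,0],[1,-0.06,0,-0.009,0],[1,-0.05,0,-0.008,0],[1,-0.04,0,-0.007,0],[1,-0.03,0,-0.006,0],[1,0,0,0.005,0]]])

```text
t: 22.37
eef_pos: [527.8, 71.3, 37.6]
tcp_rot: [-3.135, -0.008, 3.128]
ft_force: [-0.8, 0.4, -3.7]
opening: 0.475
```

>>> arm_command(deltas=[[[1,0,0,0.15,0],[1,0.02,0,0.2,0],[1,0.05,0.05,0.2,0],[1,0.1,0.1,0.1,0],[1,0,0,0,0]]])

```text
t: 22.78
eef_pos: [535.0, 86.2, 99.9]
tcp_rot: [-3.133, -0.028, 3.128]
ft_force: [0.3, -0.4, -2.9]
opening: 0.469
```

```bash
python3 -c "
from h import *
s=env.state();print(s['eef_pos'],s['tcp_rot'],s['ft_force'],s['t'])
snap('wrist','19');d=snap('top','19')
c=cv2.resize(d['frame'][140:325,300:450],None,fx=3.2,fy=3.2,interpolation=cv2.INTER_CUBIC);cv2.imwrite('pics/t19c.png',c[:,:,::-1])
"
```

```text
[534.99055604  86.18407846  99.85914448] [-3.13349792 -0.02788347  3.12811675] [ 0.28006365 -0.41936283 -2.92989988] 22.7833
```

View pics/wrist_19.png

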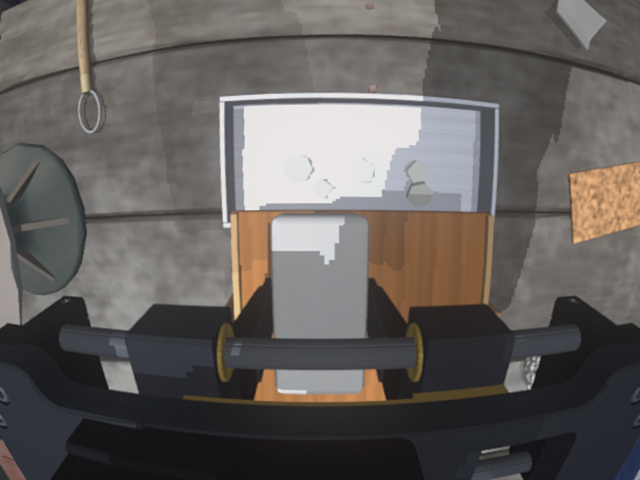

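View pics/t19c.png

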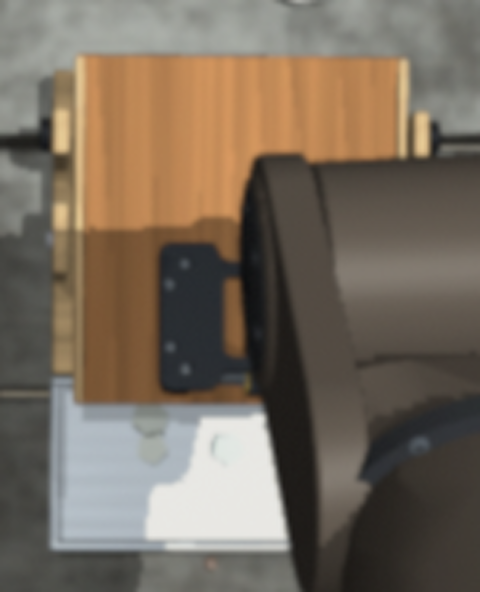

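>>> arm_command(deltas=[[[1,-0.02,0.15,0.1,-0.15],[1,-0.04,0.25,0.05,-0.15],[1,-0.04,0.3,0.02,-0.15],[1,-0.04,0.3,0.02,-0.15],[1,-0.04,0.3,0.02,-0.15],[1,-0.04,0.3,0.02,-0.15],[1,-0.04,0.3,0.02,-0.15],[1,-0.04,0.3,0.02,-0.15],[1,-0.03,0.3,0,-0.15],[1,-0.02,0.25,0,-0.15],[1,0,0.15,0,-0.15],[1,0,0,0,-0.08]]])

```text
t: 23.88
eef_pos: [477.9, 376.8, 106.0]
tcp_rot: [-3.101, -0.045, 1.7]
ft_force: [-0.7, -1.1, -3.2]
opening: 0.47
```

```bash
python3 -c "
from h import *
s=env.state();print(s['eef_pos'],s['tcp_rot'],s['ft_force'],s['t'])
snap('wrist','20')"
```

```text
[477.92008882 376.8209054  106.04986949] [-3.10079232 -0.04530711  1.70010373] [-0.69104548 -1.13821883 -3.20489987] 23.8833
```

View pics/wrist_20.png

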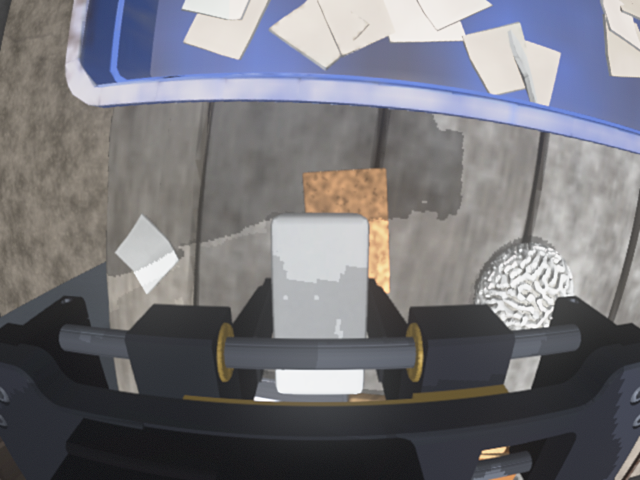

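>>> arm_command(deltas=[[[1,0.05,0.02,-0.1,0.03],[1,0.05,0.02,-0.2,0.03],[1,0.04,0.02,-0.2,0.02],[1,0.02,0,-0.2,0],[1,0,0,-0.1,0],[1,0,0,0,0]]])

```text
t: 24.43
eef_pos: [491.7, 375.6, 14.6]
tcp_rot: [-3.09, -0.041, 1.781]
ft_force: [0.1, 0.8, -2.2]
opening: 0.469
```

```bash
python3 -c "
from h import *
s=env.state();print(s['eef_pos'],s['tcp_rot'],s['ft_force'],s['t'])
d=snap('wrist','21')
d=snap('side','21')
c=cv2.resize(d['frame'][180:280,250:350],None,fx=6,fy=6,interpolation=cv2.INTER_CUBIC);cv2.imwrite('pics/s21c.png',c[:,:,::-1])"
```

```text
[491.68203324 375.63875765  14.60899706] [-3.09042528 -0.04063987  1.78092332] [ 0.14133573  0.80715832 -2.22708253] 24.4333
```

View pics/wrist_21.png

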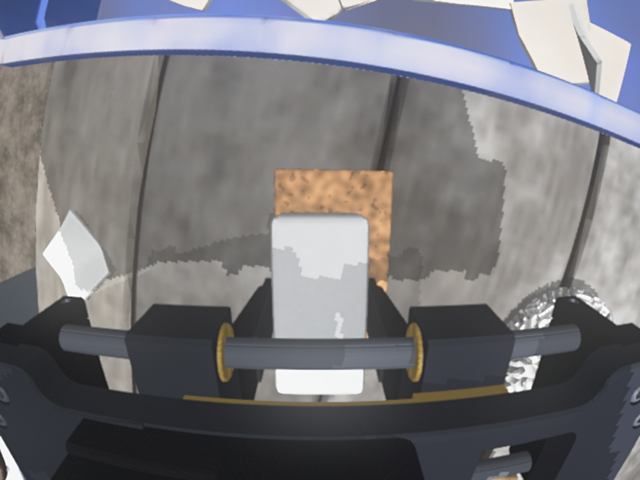

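View pics/s21c.png

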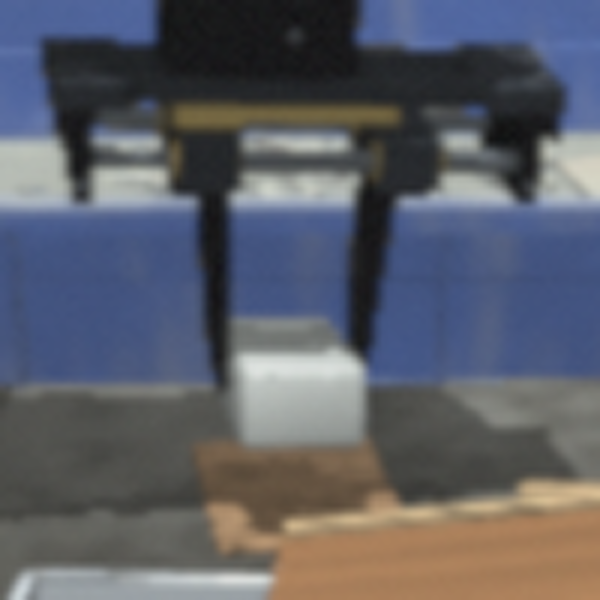

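```bash
python3 -c "
from h import *
s=env.state();R=Ro.from_euler('xyz',s['tcp_rot']).as_matrix();print(s['eef_pos']+R@[0,0,-33.5],R.round(3))"
```

```text
[494.31053149 375.30314188  50.28816829] [[-0.207  0.977 -0.056]
 [ 0.977  0.209  0.03 ]
 [ 0.041 -0.049 -0.998]]
```

>>> arm_command(deltas=[[[1,0.01,0.06,-0.08,-0.02],[1,0.01,0.04,-0.08,0],[1,0,0.02,-0.05,0],[1,0,0,0,0]]])

```text
t: 24.87
eef_pos: [496.1, 390.0, -3.0]
tcp_rot: [-3.098, -0.043, 1.764]
ft_force: [-0.4, 0.2, -3.1]
opening: 0.469
```

```bash
cat >> h.py <<'E'
def st():
    s=env.state();R=Ro.from_euler('xyz',s['tcp_rot']).as_matrix();print('eef',s['eef_pos'].round(1),'blk',(s['eef_pos']+R@[0,0,-33.5]).round(1),s['tcp_rot'].round(3),'F',s['ft_force'].round(1),'M',s['moment'].round(2),s['t'])
E
python3 -c "
from h import *
st()"
```

```text
eef [496.1 390.   -3. ] blk [497.8 388.9  30.5] [-3.098 -0.043  1.764] F [-0.4  0.2 -3.1] M [-0.03 -0.23 -0.02] 24.8667
```

>>> arm_command(deltas=[[[1,-0.02,-0.05,-0.02,0],[1,0,0,-0.02,0],[1,0,0,-0.015,0],[1,0,0,0,0]]])

```text
t: 25.2
eef_pos: [493.8, 385.0, -8.4]
tcp_rot: [-3.099, -0.044, 1.765]
ft_force: [-0.1, 0.3, -1.9]
opening: 0.471
```

```bash
python3 -c "
from h import *
st()"
```

```text
eef [493.8 385.   -8.4] blk [495.5 383.9  25.1] [-3.099 -0.044  1.765] F [-0.1  0.3 -1.9] M [ 0.   -0.12  0.02] 25.2
```

Centred now. I'm lowering it gently until the block swivels flat.

>>> arm_command(deltas=[[[1,0,0,-0.015,0],[1,0,0,-0.015,0],[1,0,0,-0.015,0]]])

```text
t: 25.45
eef_pos: [494.2, 384.8, -12.1]
tcp_rot: [-3.1, -0.044, 1.765]
ft_force: [-1.7, -6.0, 7.3]
opening: 0.471
```

>>> arm_command(deltas=[[[1,0,0,-0.012,0],[1,0,0,-0.012,0]]])

```text
t: 25.62
eef_pos: [494.4, 384.3, -13.4]
tcp_rot: [-3.1, -0.043, 1.765]
ft_force: [-2.9, -5.5, 7.8]
opening: 0.471
```

```bash
python3 -c "
from h import *
st();avg(1)"
```

```text
eef [494.4 384.3 -13.4] blk [496.  383.2  20.1] [-3.1   -0.043  1.765] F [-2.9 -5.5  7.8] M [-0.49  0.32  0.1 ] 25.6167
F [-1.31 -4.48  6.55] M [-0.503  0.195  0.09 ] pos [494.37 384.24 -13.44] [-3.0999 -0.0432  1.7655] t 25.6667
```

>>> arm_command(deltas=[[[1,0,0,-0.012,0],[1,0,0,-0.01,0],[1,0,0,0,0]]])

```text
t: 25.92
eef_pos: [494.5, 383.8, -13.9]
tcp_rot: [-3.101, -0.043, 1.766]
ft_force: [0.2, 0.0, -1.6]
opening: 0.471
```

```bash
python3 -c "
from h import *
st();d=snap('side','22')
c=cv2.resize(d['frame'][200:290,250:350],None,fx=6,fy=6,interpolation=cv2.INTER_CUBIC);cv2.imwrite('pics/s22c.png',c[:,:,::-1])"
```

```text
eef [494.5 383.8 -13.9] blk [496.2 382.7  19.6] [-3.101 -0.043  1.766] F [ 0.2  0.  -1.6] M [ 0.04 -0.14  0.06] 25.9167
```

View pics/s22c.png

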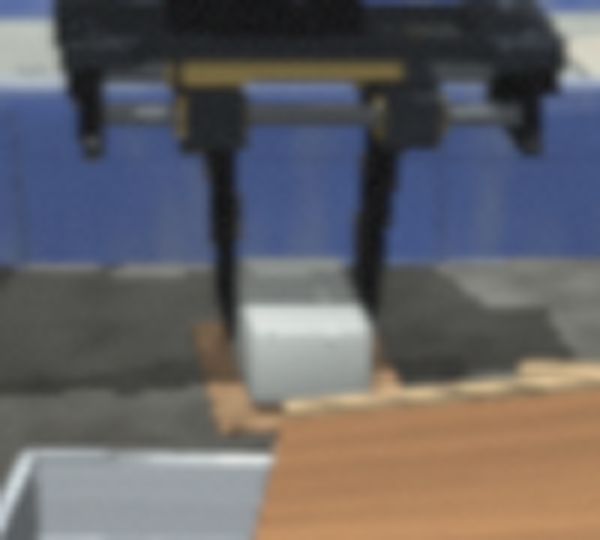

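Down on the pad. I'm releasing it slowly.

>>> arm_command(deltas=[[[0.3,0,0,0,0],[0.2,0,0,0,0],[0.2,0,0,0,0],[0.2,0,0,0,0],[0.2,0,0,0,0],[0.2,0,0,0,0],[0.2,0,0,0,0],[0.2,0,0,0,0]]])

```text
t: 26.63
eef_pos: [495.3, 384.4, -13.8]
tcp_rot: [-3.102, -0.044, 1.766]
ft_force: [0.6, 0.2, 0.3]
opening: 0.798
```

>>> arm_command(deltas=[[[0.2,0,0,0.03,0],[0.2,0,0,0.06,0],[0.2,0,0,0.1,0],[0.2,0,0,0.2,0],[0.2,0,0,0.3,0],[0.2,0,0,0.3,0],[0.2,0,0,0.2,0],[0.2,0,0,0,0]]])

```text
t: 27.3
eef_pos: [494.2, 383.6, 114.0]
tcp_rot: [-3.101, -0.043, 1.765]
ft_force: [-0.6, -0.3, 0.3]
opening: 0.8
```

```bash
python3 -c "
from h import *
st();d=snap('wrist','23')
s=env.state()
d=snap('side','23')
c=cv2.resize(d['frame'][200:350,220:450],None,fx=3.4,fy=3.4,interpolation=cv2.INTER_CUBIC);cv2.imwrite('pics/s23c.png',c[:,:,::-1])"
```

```text
eef [494.2 383.6 114. ] blk [495.8 382.4 147.4] [-3.101 -0.043  1.765] F [-0.6 -0.3  0.3] M [ 0.01 -0.19  0.  ] 27.3
```

View pics/wrist_23.png

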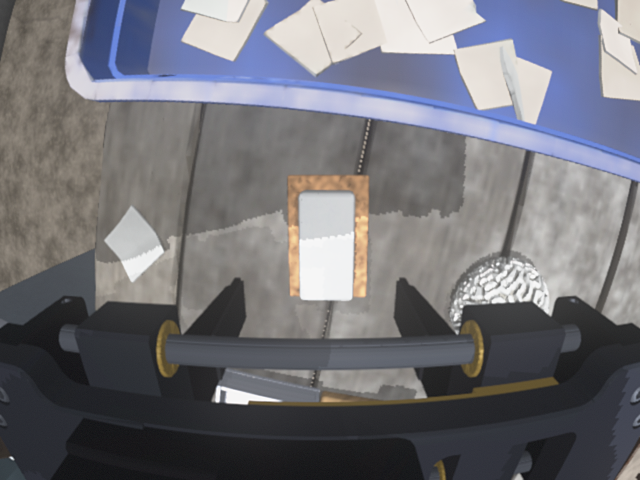

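View pics/s23c.png

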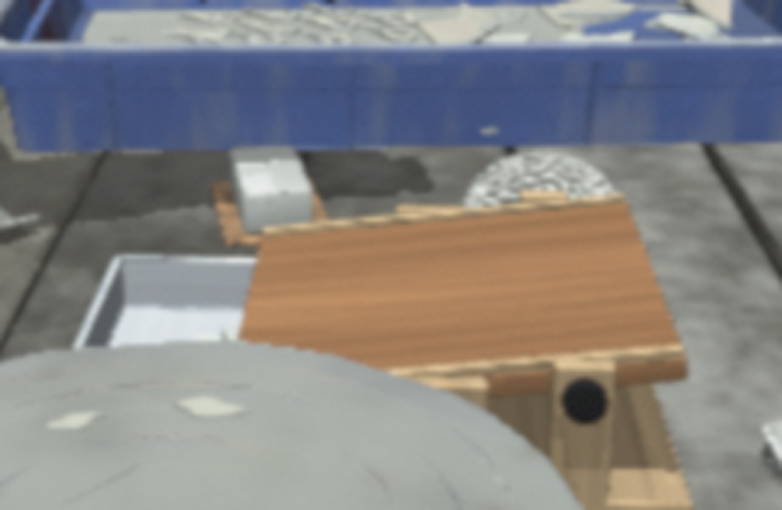

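```bash
python3 -c "
from h import *
s=env.state();d=env.read_camera('wrist')
P=[wray(d,s,*p,34) for p in((299,192),(354,192),(353,300),(301,299))];print(np.round(P,1).tolist(),np.mean(P,0))
print([wray(d,s,*p,4).round(1).tolist() for p in((288,177),(369,175))])
env.job_done();print(env.state()['t'])"
```

```text
[[466.0, 420.2, 34.0], [507.0, 428.6, 34.0], [525.0, 343.1, 34.0], [483.4, 335.1, 34.0]] [495.34101706 381.75438221  34.        ]
[[452.0, 427.6, 4.0], [518.3, 442.9, 4.0]]
the job is handed in; nothing more can be done
the job is handed in; nothing more can be done
```

All five chips are in the trough and the plaster block is back on its pad, released. The job was handed in at about 27 s. I made three passes down the board (middle, left, right) with the block's long side along the slope, so it could swivel to lie flat on the board.

**Final checks:**
- **Chips:** the wrist picture after the last pass shows all five in the trough, and the board is clear in the final side view.
- **Block:** it lies flat, centred at about (495, 382) mm, within 2 mm of the pad centre. The gripper was open and about 110 mm above it, touching nothing.
- **Other castings:** the dome and petal look unmoved in the last wrist picture. The cuff is only partly visible in the last side view.

**What went wrong or disagreed:**
- **Finger length:** the fingers end about 33 mm short of the stated TCP. My first grasp closed above the block without touching it, and I corrected for this.
- **Pressing force:** contact while sliding was mostly about 6–9 N, with some moments of 12–14 N. It reached about 20 N for a moment when I set the block down for the left pass.
- **Lost contact:** on the left pass the block rose about 1 mm off the board near the upper end, somewhere within its first 25 mm, and had begun to push a chip. I pressed it down again and finished the pass in contact.
- **Tilt:** at the start of the left and right passes the block may have been 1–2° off flat until it settled.

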